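# Change the cartridge of the ratchet sauce gun

## Robot

A 6-joint arm with a two-finger parallel gripper is mounted at the origin on a cart in front of the work surface, level with it; the furniture and walls round the work are solid. World frame = base frame: x ahead of the robot, y to its left, z up, the work surface at z = 0. Lengths are in mm, angles in rad, forces in N, time in s.
With the tool pointing down it reaches from about 300 to 850 mm from the base axis. Payload 5.4 kg.
Tool frame: the origin (TCP) lies at the centre of the arm's flange, where the gripper is bolted on; the fingertips stand 173 mm ahead of it and the grasp point (between the pads) lies 155 mm ahead of it (robot.nose_length is the distance from the TCP to the fingertips, in mm); z points along the fingers, y is the line along which they close (so a half turn about z gives the same grasp; the last joint's range is limited). The gripper opens to 85 mm and grips with 20 to 120 N. Pads are 22 mm wide; open, the fingers measure 114 mm over their backs; the gripper's body (76 mm by 85 mm) begins 54 mm behind the grasp point. The pads swing forward as they close: fully open they stand 13 mm farther back than shut.
Start: joints at [-0.21, 0.158, 1.597, -0, 1.386, -0.21], TCP at [574.985, -0.018, 404.699] pointing down, gripper open.
Joint ranges: [-2.91, 2.91], [-0.94, 2.29], [0.18, 2.7], [-1.29, 4.43], [0.17, 2.64], [-3, 3]. Speed limits (rad/s): [2.57, 2.57, 3.14, 3.14, 3.14, 3.14].

## Interface

Orientations are given as a unit quaternion [w, x, y, z].
In Python, from rig import robot, viewer gives the robot as it stands. The module is installed in compiled form; this text tells all that it offers.
- The arm moves only by the tool step_arm, never from a script. Its argument "steps" is a list of rows, each an object with "delta_rot": the turn, a rotation vector about the tool's x, y, z as a fraction of full scale, a list of three; "delta_pos": the shift along the tool's x, y, z as a fraction of full scale, a list of three; "jaw": the closure, from -1 (fully open) to 1 (shut). In form: [{"delta_rot": [ax, ay, az], "delta_pos": [tx, ty, tz], "jaw": jaw}, ...]. A call has 1 to 8 rows; each row shifts and turns the commanded pose from where the row before left it, along the tool's axes as they then stand; what a row does not reach is not made up. Full scale, the value 1, is 0.04 m for a shift and 360 degrees for a turn. A row lasts 1/10 s, in which the tool goes at most 50 mm and 8.59 degrees, less where a joint would pass 70% of its speed; a pose out of reach is approached as far as the arm can. A call with a number of a shift or a turn outside -1 to 1 is refused whole. A call with a gripper value outside its range is refused whole. The fingers move at their own pace and stop on an object; "grip_force" is the grip in N (left out, the last holds). Time passes only in rows, so rows that do not move let the fingers close. It gives the time, the measured TCP pose, the force, the opening and the grip force at its end, in the units of the state.
- robot.get_state(): the state, without advancing time (a new reading comes with each control period).
- viewer.capture(name): name is "scene" or "side" or "wrist"; returns a dict with "pixels" (480x640x3 uint8, blue, green, red), "intrinsics" (3x3 intrinsics, pixels), "cam_to_world" (4x4, takes a point from camera to world coordinates); the wrist camera has in their place "T_tool_cam" (4x4, takes a point from camera to tool coordinates, whose origin is the TCP and whose axes are the flange's). Camera axes: x right, y down, z forward; pixel columns grow to the right and rows downward; lengths in mm; the calibration is good to about 2 mm. A picture is of the moment at which its call begins: read the wrist's pose just before it. There is no depth.
- robot.sign_off(): hands the job in; it is judged then, once.
The state is a dict: "time": time; "joint_positions": joint angles; "qd": joint speeds; "joint_torque": joint torques, N m; "ee_pos": TCP position; "ee_rot": TCP orientation; "wrist_force": force on the tool from outside, world axes, zero at the start; "ft_torque": the same for the moment, N m; "gripper_width": finger opening in mm; "grasp_force": force on a finger pad.
Only numpy, scipy, OpenCV 4.12 (cv2) and the standard library are available. Lean on these libraries where they do the work, as an engineer would, in place of code of your own. Each camera call takes 0.05 s, during which the arm holds its last target. There are 200 camera calls.

## Task

The cartridge in the sauce gun is spent, so change it: flip the red pawl up and back, draw the toothed rod fully back, and put the spent cartridge in the blue wash tub; then lay a full cartridge (plunger pulled out) in the gun, push the rod up until it just meets the plunger without squeezing sauce out, and drop the pawl back onto the rod. Of the other cartridges lying about, every spent one (plunger pushed in) goes into the wash tub and every full one into a bay of the rack. Do not knock over the squeeze bottle.

Things in the scene. Friction and masses are not known exactly. Their poses are not given: they have to be found in the camera images.
- gun: sauce gun lying level in a fixed steel stand (base 305 x 90 mm). Origin on the worktop, z up, x along the gun: white nose plate with an open-topped U slot for the nozzle at x = -0.169, white V saddles for the tube at -0.137 and -0.056 (14 mm long, tops 3 mm under the axis), ratchet head from 0.065 to 0.115, pistol grip below. Its axis is 115 mm up; the spine below is 36 mm under the axis.
- gun_seat (a point): where the origin of a seated cartridge lies: on the gun's axis, cap touching the nose plate; axes as the gun's (nozzle to -x, plunger to +x). Lay it in from above 0 to 8 mm behind this (toward +x), else cap or flange land on a saddle; the Vs centre it sideways and the rod pushes it on to the nose. The tube's sides are free for fingers between the saddles.
- rod (a joint): toothed rod, m drawn out along the gun's +x: 0 home, 0.074 fully back. Slides with about 3 N, stays where left. Teeth 9 mm apart on top: with the pawl down it can be pushed in but not drawn back. To be taken by the black upright paddle at its rear end: 12 mm thick along x, 30 mm wide, centre at gun x = 0.205 + this value, from 99 to 165 mm above the worktop.
- rod_face (a point): centre of the front face of the rod's black pusher disc (30 mm), on the gun's axis; it pushes on the plunger's thumb disc.
- pawl (a joint): red ratchet pawl on top of the gun's head, rad: 0 down between the rod's teeth (up to 0.15 riding on a tooth), 1.35 swung up and back against its stop, where it stays by its weight. Left below about 1.0 it drops back down. Very light to move.
- pawl_bar (a point): middle of the pawl's red thumb bar, a round cross bar 12 mm thick, 22 mm long along the gun's y. It moves on a 63 mm arc about the pivot at (0.105, 0, 0.130) of the gun: at 0 it is 37 mm ahead (-x) of and 51 mm above the pivot, and lifting turns it up and back to +x. Under it a 8 mm wide arm; the head's cheeks end 36 mm lower.
- wash_tub: fixed blue open wash tub, 240 x 210 mm outside, 62 mm high, walls and floor 4 mm, rim lip 258 x 228 mm. Origin under its centre, x along the longer side.
- rack: fixed steel rack with two bays for cartridges, base 120 x 186 mm. Origin under its centre; cartridges lie along its x, either way round, each in two 14 mm long V saddles at x = -36 and +36 mm, cap and flange outside the saddles.
- bay_0 (a point): where the origin of a cartridge lying in this bay of the rack is, 50 mm up, axes as the rack's; up to 7 mm off along x it still clears the saddles.
- bay_1 (a point): the same for the other bay, 90 mm beside the first.
- squeeze_bottle_0: bystander: squeeze bottle, 57 mm in diameter, 218 mm high, standing; origin under its centre.
- cart_a: sauce cartridge like a large syringe, tube along its x: white, cream band, 42 mm in diameter; orange cap 50 mm in diameter (14 mm long, face at x = -65 mm) with a tapered nozzle (18 mm long, 18 to 12 mm thick) at the -x end; square 50 mm flange, 6 mm thick, rear face at +65 mm; plunger to +x. Origin mid-tube on the axis, 25 mm up when it lies on the worktop. 0.16 kg. Loose on the worktop at the start.
- cart_a_plunger (a joint): plunger position, m: 0 pushed fully in; 0.044 to 0.052 = full, black stem standing far out; under 0.005 = spent, thumb disc (32 mm) close behind the flange. It takes about 12 N to move and stays where it is left.
- cart_b: cartridge like cart_a. Loose on the worktop at the start, if present.
- cart_b_plunger (a joint): plunger position of cart_b, as for cart_a.
- cart_c: cartridge like cart_a. Loose on the worktop at the start, if present.
- cart_c_plunger (a joint): plunger position of cart_c, as for cart_a.
- cart_d: cartridge like cart_a. Loose on the worktop at the start, if present.
- cart_d_plunger (a joint): plunger position of cart_d, as for cart_a.
- cart_e: cartridge like cart_a. Lies in the gun at the start.
- cart_e_plunger (a joint): plunger position of cart_e, as for cart_a.
- cart_a_thumb (a point): centre of the rear face of cart_a's plunger thumb disc (32 mm in diameter), on the tube's axis, 78 mm + plunger position from the cartridge's origin.
- cart_b_thumb (a point): centre of the rear face of cart_b's plunger thumb disc (32 mm in diameter), on the tube's axis, 78 mm + plunger position from the cartridge's origin.
- cart_c_thumb (a point): centre of the rear face of cart_c's plunger thumb disc (32 mm in diameter), on the tube's axis, 78 mm + plunger position from the cartridge's origin.
There are look-alikes about, which are no part of the job. Leave any yellow look-alike of the cart_e alone.

How it is judged:
By the outcome, as a careful person would: the job done as asked, in the order asked, and still so for the second after the job is handed in, with the robot touching nothing.
Of cart_b, cart_c, cart_d only 2 to 3 are there at a start; the rules pass over those that are not, and their reading is None.
At some moment in a run one of cart_a, cart_b, cart_c, cart_d may be knocked a few centimetres aside while the robot is not near it.
Once in a run the grip may slacken for a moment while it holds something.
It also fails if it takes over 192 s, if anything falls off the work surface, if the arm or the gripper's body presses on something with over 40 N, if the wrist force passes 120 N, or if a joint passes its speed limit or range.

## Working session

There is one attempt and no reset: what is moved stays moved. The work goes in short steps, Python scripts to look and compute and a tool call to move; the robot and the scene stay as the last step left them, time stands still between calls to the robot, and variables do not carry over. Pictures are saved under pics/ and viewed, at most 14 in all, crops included, and the job is handed in when it is done.

Besides the shell and the picture viewer there is one more tool, called as name([rows], argument=value, ...), one row to a line, values as JSON. step_arm: Moves the arm, as the interface text tells. Shift numbers are shares of 0.04 m and turn numbers shares of 360 degrees, none past 1 either way. Its arguments: {"type":"object","properties":{"steps":{"type":"array"},"grip_force":{"type":"number"}},"required":["steps"]}

```bash
mkdir -p pics; python3 - <<'E'
from rig import robot, viewer
import cv2, numpy as np, pickle
print(robot.get_state())
d={}
for n in ("scene","side","wrist"):
    c=viewer.capture(n); d[n]=c; cv2.imwrite(f"pics/{n}0.png",c["pixels"])
    print(n,{k:np.round(v,3).tolist() for k,v in c.items() if k!="pixels"})
pickle.dump(d,open("c0.pkl","wb"))
E
```

```text
{'time': 0.0, 'joint_positions': array([-2.10116803e-01,  1.59058386e-01,  1.59826835e+00,  1.14515014e-05,
        1.38616208e+00, -2.10089439e-01]), 'qd': array([-0.00156011, -0.00093795, -0.00060324,  0.00051446, -0.0007499 ,
       -0.00054966]), 'joint_torque': array([ 1.96016467e-04, -3.96006632e+01, -3.31426942e+01, -2.07608541e-04,
        8.36965773e-03, -3.09808388e-05]), 'ee_pos': array([5.74717578e+02, 3.09448536e-02, 4.03693238e+02]), 'ee_rot': array([-7.98534268e-04,  7.07116885e-01,  7.07096042e-01, -5.11114088e-04]), 'wrist_force': array([-0.70987716,  0.89178324,  0.73704934]), 'ft_torque': array([-0.01033882, -0.02569123, -0.01971793]), 'grasp_force': 0.0, 'gripper_width': 85.39454306321743}
scene {'intrinsics': [[557.481, 0.0, 311.776], [0.0, 557.481, 234.542], [0.0, 0.0, 1.0]], 'cam_to_world': [[0.772, -0.323, 0.547, -230.73], [-0.635, -0.403, 0.659, -783.213], [0.007, -0.856, -0.516, 859.798], [0.0, 0.0, 0.0, 1.0]]}
side {'intrinsics': [[491.288, 0.0, 316.905], [0.0, 491.288, 239.584], [0.0, 0.0, 1.0]], 'cam_to_world': [[0.999, 0.033, -0.033, 586.629], [0.043, -0.368, 0.929, -1219.802], [0.018, -0.929, -0.369, 694.264], [0.0, 0.0, 0.0, 1.0]]}
wrist {'intrinsics': [[351.549, 0.0, 322.598], [0.0, 351.549, 240.455], [0.0, 0.0, 1.0]], 'T_tool_cam': [[0.001, -0.954, -0.3, 76.097], [1.0, 0.001, 0.0, -1.407], [-0.0, -0.3, 0.954, 31.135], [0.0, 0.0, 0.0, 1.0]]}
```

View pics/scene0.png

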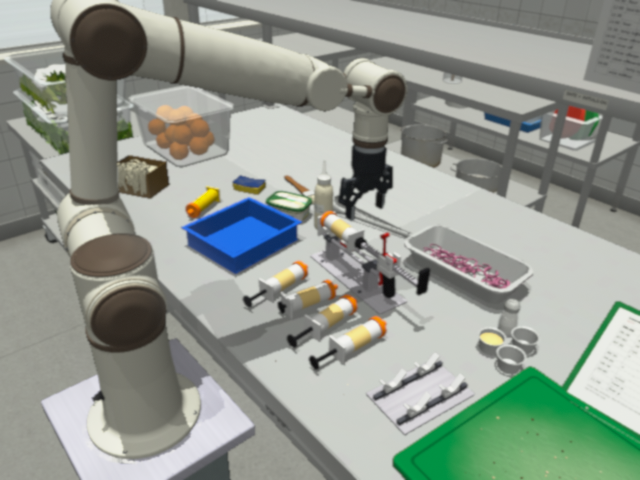

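View pics/side0.png

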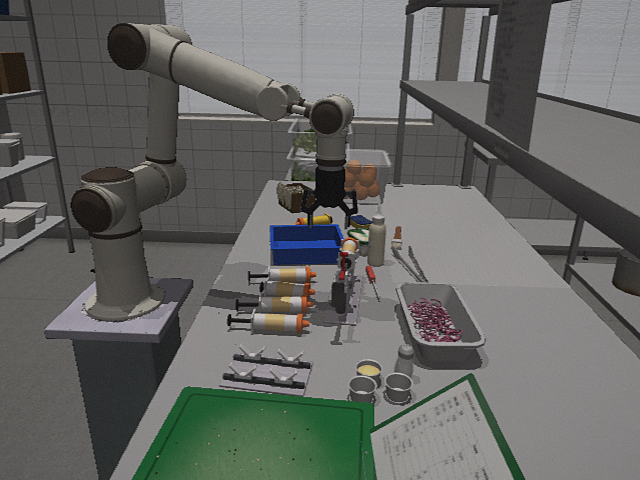

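The scene view shows four loose cartridges, at (285,277), (312,295), (330,315) and (360,340). The gun is near (345,250) with its red pawl at (385,240) and paddle at (422,280). The tub is at (240,232), the rack at (420,385) and the bottle at (323,200). A yellow look-alike lies at (203,203).

```bash
python3 - <<'E'
import cv2,pickle
d=pickle.load(open("c0.pkl","rb"))
a=d["scene"]["pixels"][200:440,170:490]; a=cv2.resize(a,(800,600),interpolation=cv2.INTER_CUBIC); cv2.imwrite("pics/crop1.png",a)
E
```

```text
(no output)
```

View pics/crop1.png

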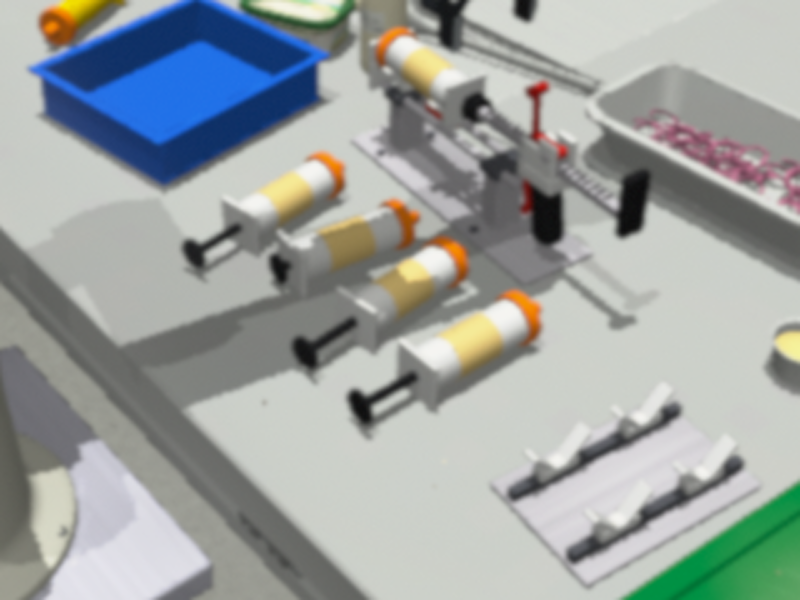

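View pics/wrist0.png

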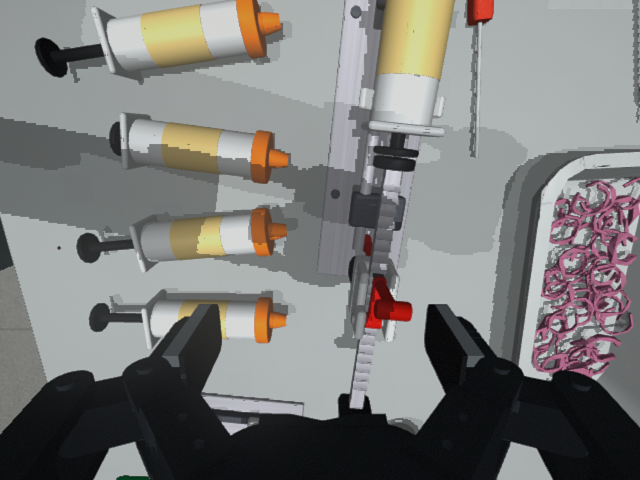

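The crop and the wrist view agree. Three loose cartridges are full: wrist caps at (252,28), (262,231) and (262,317), with plungers out. One is spent: cap at (262,156), thumb at (117,138). The gun's nozzle points away (+y), its pawl is down with the bar at (390,311), and the paddle is at (355,405).

```bash
cat > h.py <<'E'
import numpy as np, cv2, pickle
from scipy.spatial.transform import Rotation as R
def pose(s):
    q=s["ee_rot"]; T=np.eye(4); T[:3,:3]=R.from_quat([q[1],q[2],q[3],q[0]]).as_matrix(); T[:3,3]=s["ee_pos"]; return T
def ray(c,px,T=None):
    M=c["cam_to_world"] if "cam_to_world" in c else T@c["T_tool_cam"]
    v=np.linalg.inv(c["intrinsics"])@[px[0],px[1],1]; v=M[:3,:3]@v
    return M[:3,3],v/np.linalg.norm(v)
def plane(c,px,z,T=None):
    o,v=ray(c,px,T); return o+v*(z-o[2])/v[2]
def tri(*rays):
    A=sum(np.eye(3)-np.outer(v,v) for o,v in rays); b=sum((np.eye(3)-np.outer(v,v))@o for o,v in rays)
    p=np.linalg.solve(A,b); e=[np.linalg.norm(np.cross(p-o,v)) for o,v in rays]; return p,max(e)
def blobs(im,lo,hi,amin=30):
    h=cv2.cvtColor(im,cv2.COLOR_BGR2HSV); m=cv2.inRange(h,np.array(lo),np.array(hi))
    n,l,s,c=cv2.connectedComponentsWithStats(m); return [(np.round(c[i],1).tolist(),s[i].tolist()) for i in range(1,n) if s[i][4]>=amin]
def proj(c,P,T=None):
    M=c["cam_to_world"] if "cam_to_world" in c else T@c["T_tool_cam"]
    p=np.linalg.inv(M)@np.append(P,1); q=c["intrinsics"]@p[:3]; return q[:2]/q[2]
def snap(name,fn=None):
    from rig import robot,viewer
    T=pose(robot.get_state()); c=viewer.capture(name)
    if fn: cv2.imwrite(fn,c["pixels"])
    return c,T
E
python3 - <<'E'
from h import *
np.set_printoptions(precision=1,suppress=True)
d=pickle.load(open("c0.pkl","rb")); S,D,W=d["scene"],d["side"],d["wrist"]
T=pose({"ee_rot":[-7.985e-4,.7071169,.707096,-5.11e-4],"ee_pos":[574.72,.03,403.69]})
OR=((5,150,120),(16,255,255))
for n,c in d.items():
    print(n,"orange",[(b,s[4]) for b,s in blobs(c["pixels"],*OR,amin=15)])
    print(n,"red",[(b,s) for b,s in blobs(c["pixels"],(0,170,90),(3,255,255),amin=8)])
    print(n,"blue",[(b,s) for b,s in blobs(c["pixels"],(105,150,60),(125,255,255),amin=300)])
for k,th,cap in (("A",(47,57),(252,28)),("B",(117,138),(262,156)),("C",(88,248),(262,231)),("D",(98,317),(262,317))):
    a,b=plane(W,th,25,T),plane(W,cap,25,T); print(k,a[:2],b[:2],np.linalg.norm(a-b), np.degrees(np.arctan2(*(a-b)[1::-1])))
print("pawl",tri(ray(S,(384.8,235.2)),ray(W,(390,311),T)))
print("cape",plane(S,(327,219),115),"paddletop",plane(S,(423,272),160),plane(W,(355,402),160,T), "disc e", plane(W,(395,160),115,T))
cr=lambda x,y:(170+x/2.5,200+y/2.5)
for a,b in zip([(560,460),(645,408),(617,515),(710,465)],[(250,353),(290,357),(240,375),(283,379)]): print("sad",tri(ray(S,cr(*a)),ray(D,b)),plane(S,cr(*a),35))
for a in [(30,70),(195,-3),(325,52),(160,145)]: print("tubrim",plane(S,cr(*a),62))
print("bottle",plane(S,(323,228),0))
E
```

```text
scene orange [([583.7, 114.8], 15), ([296.7, 185.1], 34), ([192.7, 210.1], 131), ([325.1, 215.9], 54), ([302.9, 267.4], 56), ([331.5, 287.6], 81), ([351.7, 301.5], 86), ([380.4, 324.5], 79)]
scene red [([573.2, 111.9], [568, 107, 14, 12, 69]), ([384.6, 235.6], [382, 234, 6, 5, 16]), ([380.8, 280.6], [380, 277, 2, 7, 9])]
scene blue [([242.2, 233.6], [183, 198, 118, 75, 5164])]
side orange [([301.5, 220.2], 19), ([350.7, 238.9], 21), ([309.2, 271.7], 49), ([305.0, 301.6], 60), ([301.1, 320.3], 92)]
side red [([344.9, 253.2], [343, 252, 5, 3, 11]), ([370.0, 269.4], [367, 266, 7, 11, 21]), ([341.7, 274.5], [340, 271, 4, 7, 22])]
side blue [([304.3, 243.7], [270, 224, 74, 41, 2462])]
wrist orange [([248.8, 27.0], 820), ([268.2, 22.1], 409), ([259.3, 152.8], 635), ([277.3, 158.4], 294), ([259.1, 232.9], 597), ([276.4, 231.1], 235), ([261.2, 321.6], 486), ([276.5, 320.3], 216)]
wrist red [([482.7, 9.3], [473, 0, 20, 21, 308]), ([386.4, 311.3], [365, 285, 47, 44, 883])]
wrist blue []
A [326.9 137.9] [511.1 160.7] 185.5721733266774 -172.92274278126794
B [377.2  68.6] [514.2  52. ] 137.99626846199982 173.12047479465213
C [327.6 -41.8] [510.4 -23.1] 183.75833864023429 -174.15073548579514
D [ 322.6 -123. ] [ 505.4 -122.6] 182.78340153031877 -179.88865695534108
pawl (array([615.5, -29.5, 183.2]), np.float64(2.166880667658654))
cape [642.7 204.5 115. ] paddletop [ 600.1 -165.7  160. ] [ 597.1 -116.2  160. ] disc e [624.7  55.6 115. ]
sad (array([ 405.1, -277.2,   35.3]), np.float64(0.09865941466840006)) [ 405.4 -276.9   35. ]
sad (array([ 498.7, -284.8,   36.7]), np.float64(2.393258079802368)) [ 502.8 -281.4   35. ]
sad (array([ 397.1, -345.1,   30.2]), np.float64(4.705632679932569)) [ 398.  -343.1   35. ]
sad (array([ 491.3, -358.3,   33.6]), np.float64(3.6835354942093748)) [ 494.  -355.5   35. ]
tubrim [352.2 491.3  62. ]
tubrim [596.9 524.   62. ]
tubrim [637.1 315.6  62. ]
tubrim [383.2 270.   62. ]
bottle [731.7 322.4   0. ]
```

step_arm([
  {"delta_rot":[0,0,0],"delta_pos":[-0.9,0.1,0],"jaw":1},
  {"delta_rot":[0,0,0],"delta_pos":[-0.9,0.1,0],"jaw":1},
  {"delta_rot":[0,0,0],"delta_pos":[-0.9,0.1,-0.3],"jaw":1},
  {"delta_rot":[0,0,0],"delta_pos":[-0.9,0.1,-0.3],"jaw":1},
  {"delta_rot":[0,0,0],"delta_pos":[0,0,0],"jaw":1},
  {"delta_rot":[0,0,0],"delta_pos":[0,0,0],"jaw":1},
], grip_force=40)

```text
time: 0.75
ee_pos: [590.9, -144.5, 428.4]
ee_rot: [-0.0, 0.708, 0.707, 0.0]
wrist_force: [-0.7, -0.2, -0.2]
gripper_width: 0.2
grasp_force: 0.0
```

```bash
python3 - <<'E'
from h import *
c,T=snap("wrist","pics/w1.png"); pickle.dump((c,T),open("w1.pkl","wb")); print(T[:3,3])
E
```

```text
[ 590.91005166 -144.48917549  428.39949092]
```

View pics/w1.png

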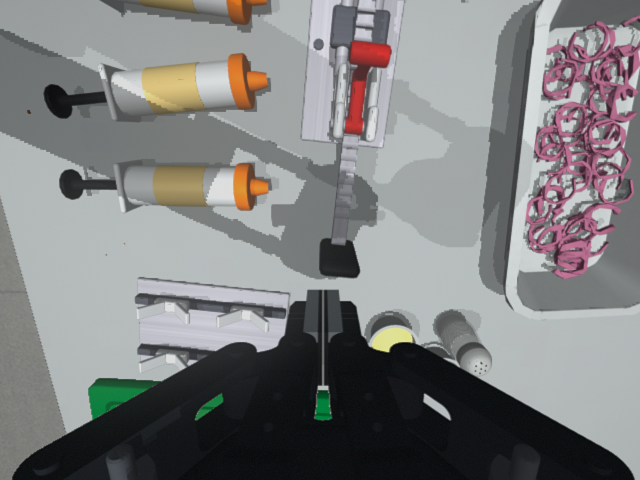

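Bar at (371,55), paddle top edge at about (340,275), gun base corner at (303,137). The finger pair is shut.

```bash
cat >> h.py <<'E'
def go(x,y,z,yaw=None,tip=False):
    """print tool-frame shift (fraction units) to bring grasp pt to x,y,z and yaw of jaw line"""
    from rig import robot
    T=pose(robot.get_state()); g=T@[0,0,155,1]
    d=T[:3,:3].T@(np.array([x,y,z])-g[:3])/40
    ya=np.degrees(np.arctan2(T[1,1],T[0,1])); s=""
    if yaw is not None:
        dy=(yaw-ya+90)%180-90; s=f"turn about tool z {-dy/360:.4f} = {-dy/8.46:.1f} rows"
    print("grasp",g[:3].round(1),"jaw yaw",round(ya,1),"shift",d.round(2),s)
E
python3 - <<'E'
from h import *
np.set_printoptions(precision=1,suppress=True)
d=pickle.load(open("c0.pkl","rb")); S,D,W=d["scene"],d["side"],d["wrist"]
T=pose({"ee_rot":[-7.985e-4,.7071169,.707096,-5.11e-4],"ee_pos":[574.72,.03,403.69]})
W1,T1=pickle.load(open("w1.pkl","rb"))
p,e=tri(ray(S,(384.8,235.6)),ray(W,(390,311),T),ray(W1,(371,55),T1)); print("bar",p,e)
print("paddle",tri(ray(S,(423,270)),ray(W1,(340,273),T1)),plane(W1,(340,273),165,T1))
for q in [(303,137),(383,148)]: print("base rear",plane(W1,q,2,T1))
go(p[0]+7,p[1]+40,190,83.4)
go(598,-166,145,83.4)
# saddles/rack
for q in [(137,278),(290,293)]: print("rack corner",plane(W1,q,2,T1))
E
```

```text
bar [615.8 -29.5 182.4] 2.0810439101736615
paddle (array([ 601.3, -165.1,  164.8]), np.float64(0.8915750096347851)) [ 601.9 -165.7  165. ]
base rear [568.3 -75.6   2. ]
base rear [655.3 -87.1   2. ]
grasp [ 590.7 -143.4  273. ] jaw yaw -0.0 shift [3.9 0.8 2.1] turn about tool z -0.2317 = -9.9 rows
grasp [ 590.7 -143.4  273. ] jaw yaw -0.0 shift [-0.6  0.2  3.2] turn about tool z -0.2317 = -9.9 rows
rack corner [ 363.  -240.5    2. ]
rack corner [ 549.1 -260.7    2. ]
```

step_arm([
  {"delta_rot":[0,0,0],"delta_pos":[0.91,0.18,0],"jaw":1},
  {"delta_rot":[0,0,0],"delta_pos":[0.91,0.18,0],"jaw":1},
  {"delta_rot":[0,0,0],"delta_pos":[0.91,0.18,0],"jaw":1},
  {"delta_rot":[0,0,0],"delta_pos":[0.91,0.18,0],"jaw":1},
  {"delta_rot":[0,0,0],"delta_pos":[0,0,0.7],"jaw":1},
  {"delta_rot":[0,0,0],"delta_pos":[0,0,0.7],"jaw":1},
  {"delta_rot":[0,0,0],"delta_pos":[0,0,0.65],"jaw":1},
  {"delta_rot":[0,0,0],"delta_pos":[0,0,0],"jaw":1},
])

```text
time: 1.6
ee_pos: [617.7, 3.6, 341.3]
ee_rot: [-0.004, 0.706, 0.708, -0.003]
wrist_force: [-1.1, 1.1, -1.4]
gripper_width: 0.1
grasp_force: 0.0
```

step_arm([
  {"delta_rot":[0,0,0],"delta_pos":[-0.29,-0.03,0],"jaw":1},
  {"delta_rot":[0,0,0],"delta_pos":[-0.29,-0.03,0],"jaw":1},
  {"delta_rot":[0,0,0],"delta_pos":[-0.29,-0.03,0],"jaw":1},
  {"delta_rot":[0,0,0],"delta_pos":[-0.29,-0.03,0],"jaw":1},
  {"delta_rot":[0,0,0],"delta_pos":[-0.29,-0.03,0],"jaw":1},
  {"delta_rot":[0,0,0],"delta_pos":[-0.29,-0.03,0],"jaw":1},
  {"delta_rot":[0,0,0],"delta_pos":[-0.29,-0.03,0],"jaw":1},
  {"delta_rot":[0,0,0],"delta_pos":[-0.26,-0.03,0],"jaw":1},
])

```text
time: 2.4
ee_pos: [610.9, -88.8, 349.3]
ee_rot: [-0.001, 0.707, 0.707, 0.004]
wrist_force: [-0.2, 22.9, 20.5]
gripper_width: 0.1
grasp_force: 12.5
```

```bash
python3 - <<'E'
from h import *
c,T=snap("scene"); print(T[:3,3].round(1)); print(blobs(c["pixels"],(0,150,80),(4,255,255),6))
cv2.imwrite("pics/s2.png",cv2.resize(c["pixels"][170:320,290:490],(800,600)))
go(600.3,-165.6,145,83.5)
E
```

```text
[610.9 -88.8 349.3]
[([575.5, 112.5], [567, 107, 17, 13, 156]), ([393.5, 253.5], [392, 248, 6, 14, 36]), ([406.6, 252.0], [403, 250, 8, 5, 24]), ([380.5, 278.4], [379, 273, 3, 11, 19])]
grasp [611.8 -89.4 195.2] jaw yaw -0.1 shift [-1.91 -0.29  1.24] turn about tool z -0.2321 = -9.9 rows
```

View pics/s2.png

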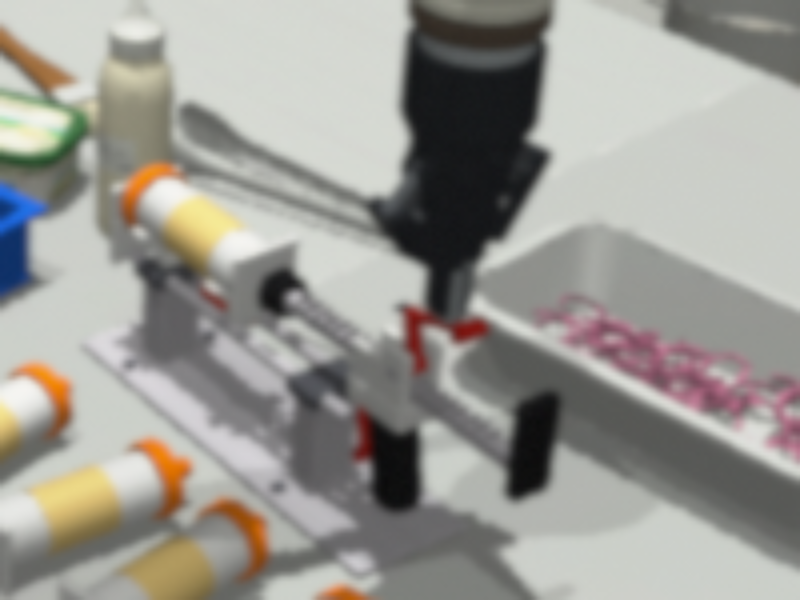

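The pawl (red, crop (440,325)) is lifted and back against its stop. The finger is pressing it lightly, so I'll back off and go to the paddle.

step_arm([
  {"delta_rot":[0,0,0],"delta_pos":[0.2,0,-0.25],"jaw":1},
  {"delta_rot":[0,0,0],"delta_pos":[0,0,-0.7],"jaw":0.06},
  {"delta_rot":[0,0,0],"delta_pos":[-0.7,-0.1,0],"jaw":0.06},
  {"delta_rot":[0,0,0],"delta_pos":[-0.7,-0.1,0],"jaw":0.06},
  {"delta_rot":[0,0,0],"delta_pos":[-0.71,-0.09,0],"jaw":0.06},
  {"delta_rot":[0,0,-0.0235],"delta_pos":[0,0,0],"jaw":0.06},
  {"delta_rot":[0,0,-0.0235],"delta_pos":[0,0,0],"jaw":0.06},
  {"delta_rot":[0,0,-0.0235],"delta_pos":[0,0,0],"jaw":0.06},
])

```text
time: 3.25
ee_pos: [598.2, -167.2, 384.3]
ee_rot: [-0.0, 0.532, 0.847, -0.0]
wrist_force: [0.0, 0.6, 0.9]
gripper_width: 40.0
grasp_force: 0.0
```

step_arm([
  {"delta_rot":[0,0,-0.0235],"delta_pos":[0,0,0],"jaw":0.06},
  {"delta_rot":[0,0,-0.0235],"delta_pos":[0,0,0],"jaw":0.06},
  {"delta_rot":[0,0,-0.0235],"delta_pos":[0,0,0],"jaw":0.06},
  {"delta_rot":[0,0,-0.0235],"delta_pos":[0,0,0],"jaw":0.06},
  {"delta_rot":[0,0,-0.0235],"delta_pos":[0,0,0],"jaw":0.06},
  {"delta_rot":[0,0,-0.0235],"delta_pos":[0,0,0],"jaw":0.06},
  {"delta_rot":[0,0,-0.021],"delta_pos":[0,0,0],"jaw":0.06},
  {"delta_rot":[0,0,0],"delta_pos":[0,0,0],"jaw":0.06},
])

```text
time: 4.05
ee_pos: [598.3, -166.8, 384.4]
ee_rot: [-0.0, 0.055, 0.998, -0.0]
wrist_force: [-0.2, 0.4, 0.2]
gripper_width: 40.2
grasp_force: 0.0
```

```bash
python3 - <<'E'
from h import *
c,T=snap("scene"); print(blobs(c["pixels"],(0,150,80),(4,255,255),6))
go(600.3,-165.6,145,83.5)
E
```

```text
[([575.5, 112.5], [567, 107, 17, 13, 154]), ([400.3, 251.2], [392, 247, 19, 11, 55]), ([380.5, 278.4], [379, 273, 3, 11, 18])]
grasp [ 598.3 -166.7  229.4] jaw yaw 83.5 shift [-0.05  0.03  2.11] turn about tool z 0.0001 = 0.0 rows
```

step_arm([
  {"delta_rot":[0,0,0],"delta_pos":[-0.05,0.03,0.7],"jaw":0.06},
  {"delta_rot":[0,0,0],"delta_pos":[0,0,0.7],"jaw":0.06},
  {"delta_rot":[0,0,0],"delta_pos":[0,0,0.6],"jaw":0.06},
  {"delta_rot":[0,0,0],"delta_pos":[0,0,0],"jaw":0.5},
  {"delta_rot":[0,0,0],"delta_pos":[0,0,0],"jaw":1},
  {"delta_rot":[0,0,0],"delta_pos":[0,0,0],"jaw":1},
  {"delta_rot":[0,0,0],"delta_pos":[0,0,0],"jaw":1},
])

```text
time: 4.8
ee_pos: [600.6, -165.4, 305.0]
ee_rot: [-0.0, 0.055, 0.998, -0.0]
wrist_force: [-1.4, -0.1, -5.4]
gripper_width: 11.0
grasp_force: 42.9
```

step_arm([
  {"delta_rot":[0,0,0],"delta_pos":[0,-0.3,0],"jaw":1},
  {"delta_rot":[0,0,0],"delta_pos":[0,-0.3,0],"jaw":1},
  {"delta_rot":[0,0,0],"delta_pos":[0,-0.3,0],"jaw":1},
  {"delta_rot":[0,0,0],"delta_pos":[0,-0.3,0],"jaw":1},
  {"delta_rot":[0,0,0],"delta_pos":[0,-0.3,0],"jaw":1},
  {"delta_rot":[0,0,0],"delta_pos":[0,-0.25,0],"jaw":1},
])

```text
time: 5.4
ee_pos: [593.0, -236.4, 304.9]
ee_rot: [0.001, 0.055, 0.998, -0.0]
wrist_force: [1.5, 2.9, -4.6]
gripper_width: 11.7
grasp_force: 43.1
```

step_arm([
  {"delta_rot":[0,0,0],"delta_pos":[0,-0.08,0],"jaw":1},
  {"delta_rot":[0,0,0],"delta_pos":[0,-0.05,0],"jaw":1},
  {"delta_rot":[0,0,0],"delta_pos":[0,0,0],"jaw":1},
])

```text
time: 5.7
ee_pos: [593.0, -238.5, 304.8]
ee_rot: [0.0, 0.055, 0.998, 0.003]
wrist_force: [2.4, 13.7, -2.0]
gripper_width: 11.3
grasp_force: 43.7
```

step_arm([
  {"delta_rot":[0,0,0],"delta_pos":[0,0.05,0],"jaw":0.06},
  {"delta_rot":[0,0,0],"delta_pos":[0,0,0],"jaw":0.06},
  {"delta_rot":[0,0,0],"delta_pos":[0,0,-0.7],"jaw":0.06},
  {"delta_rot":[0,0,0],"delta_pos":[0,0,-0.7],"jaw":0.06},
  {"delta_rot":[0,0,0],"delta_pos":[0,0,-0.8],"jaw":0.06},
  {"delta_rot":[0,0,0],"delta_pos":[0,0.93,0],"jaw":0},
  {"delta_rot":[0,0,0],"delta_pos":[0,0.93,0],"jaw":-0.5},
  {"delta_rot":[0,0,0],"delta_pos":[0,0.93,0],"jaw":-0.8},
])

```text
time: 6.5
ee_pos: [605.1, -127.4, 394.4]
ee_rot: [0.002, 0.056, 0.998, -0.001]
wrist_force: [0.2, 0.0, -1.0]
gripper_width: 70.3
grasp_force: 0.0
```

step_arm([
  {"delta_rot":[0,0,0],"delta_pos":[0,0.93,0],"jaw":-0.8},
  {"delta_rot":[0,0,0],"delta_pos":[0,0.93,0],"jaw":-0.8},
  {"delta_rot":[0,0,0],"delta_pos":[0,0.93,0],"jaw":-0.8},
  {"delta_rot":[0,0,0],"delta_pos":[0,0.93,0],"jaw":-0.8},
  {"delta_rot":[0,0,0],"delta_pos":[0,0.93,0],"jaw":-0.8},
  {"delta_rot":[0,0,0],"delta_pos":[0,0.93,0],"jaw":-0.8},
  {"delta_rot":[0,0,0],"delta_pos":[0,0.9,0],"jaw":-0.8},
  {"delta_rot":[0,0,0.0235],"delta_pos":[0,0,0],"jaw":-0.8},
])

```text
time: 7.3
ee_pos: [633.7, 133.6, 393.9]
ee_rot: [0.001, 0.128, 0.992, 0.001]
wrist_force: [0.0, 0.1, -0.4]
gripper_width: 76.7
grasp_force: 0.0
```

step_arm([
  {"delta_rot":[0,0,0.0235],"delta_pos":[0,0,0],"jaw":-0.8},
  {"delta_rot":[0,0,0.0235],"delta_pos":[0,0,0],"jaw":-0.8},
  {"delta_rot":[0,0,0.0235],"delta_pos":[0,0,0],"jaw":-0.8},
  {"delta_rot":[0,0,0.0235],"delta_pos":[0,0,0],"jaw":-0.8},
  {"delta_rot":[0,0,0.0235],"delta_pos":[0,0,0],"jaw":-0.8},
  {"delta_rot":[0,0,0.0235],"delta_pos":[0,0,0],"jaw":-0.8},
  {"delta_rot":[0,0,0.0235],"delta_pos":[0,0,0],"jaw":-0.8},
  {"delta_rot":[0,0,0.0235],"delta_pos":[0,0,0],"jaw":-0.8},
])

```text
time: 8.1
ee_pos: [634.0, 129.4, 394.0]
ee_rot: [0.001, 0.662, 0.75, 0.001]
wrist_force: [0.9, 0.4, 0.5]
gripper_width: 76.8
grasp_force: 0.0
```

step_arm([
  {"delta_rot":[0,0,0.0235],"delta_pos":[0,0,0],"jaw":-0.8},
  {"delta_rot":[0,0,0.015],"delta_pos":[0,0,0],"jaw":-0.8},
])

```text
time: 8.3
ee_pos: [634.0, 129.4, 394.0]
ee_rot: [0.001, 0.747, 0.665, 0.001]
wrist_force: [0.1, 0.2, -1.1]
gripper_width: 76.9
grasp_force: 0.0
```

```bash
python3 - <<'E'
from h import *
c,T=snap("wrist","pics/w3.png"); pickle.dump((c,T),open("w3.pkl","wb"))
go(634.4,134,113,-6.5)
E
```

```text
grasp [634.4 129.3 239. ] jaw yaw -6.8 shift [ 0.12 -0.02  3.15] turn about tool z -0.0008 = -0.0 rows
```

View pics/w3.png

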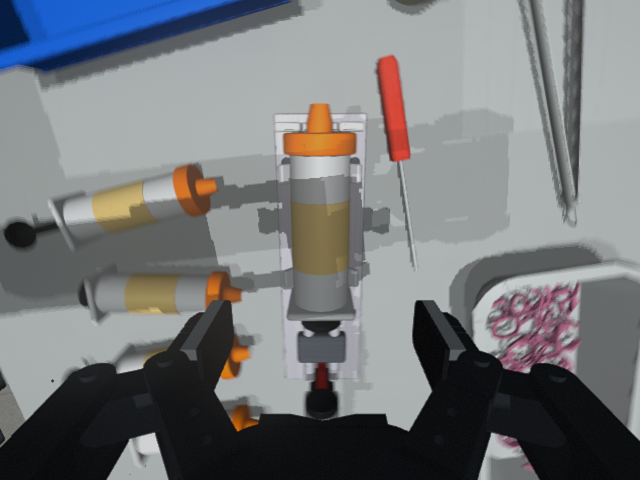

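Cart_e runs from the cap at (320,143) to its flange at (321,312), aligned with the tool.

```bash
python3 - <<'E'
from h import *
np.set_printoptions(precision=1,suppress=True)
c,T=pickle.load(open("w3.pkl","rb"))
a=plane(c,(319.5,134),117,T); b=plane(c,(321,317),117,T); print(a,b,np.linalg.norm(a-b),(a+b)/2)
S=pickle.load(open("c0.pkl","rb"))["scene"]
# height check of cap centre, two views
print("cap",tri(ray(S,(325.1,215.9)),ray(c,(319.5,146),T)))
# rack of gun: nose plate/base far corners
for q in [(274,114),(366,114),(285,378)]: print(plane(c,q,2,T))
E
```

```text
[640.  202.2 117. ] [624.9  65.1 117. ] 137.92889489354647 [632.4 133.7 117. ]
cap (array([635.8, 198. , 129.9]), np.float64(4.443073801596244))
[597.7 224.4   2. ]
[686.  214.2   2. ]
[563.4 -78.8   2. ]
```

step_arm([
  {"delta_rot":[0,0,0],"delta_pos":[0.13,-0.03,0.8],"jaw":-0.8},
  {"delta_rot":[0,0,0],"delta_pos":[0,0,0.8],"jaw":-0.8},
  {"delta_rot":[0,0,0],"delta_pos":[0,0,0.8],"jaw":-0.8},
  {"delta_rot":[0,0,0],"delta_pos":[0,0,0.75],"jaw":-0.8},
  {"delta_rot":[0,0,0],"delta_pos":[0,0,0],"jaw":0.2},
  {"delta_rot":[0,0,0],"delta_pos":[0,0,0],"jaw":1},
  {"delta_rot":[0,0,0],"delta_pos":[0,0,0],"jaw":1},
  {"delta_rot":[0,0,0],"delta_pos":[0,0,0],"jaw":1},
], grip_force=60)

```text
time: 9.15
ee_pos: [633.4, 135.5, 269.5]
ee_rot: [0.001, 0.745, 0.667, 0.001]
wrist_force: [-4.3, 0.0, 6.4]
gripper_width: 40.6
grasp_force: 61.0
```

step_arm([
  {"delta_rot":[0,0,0],"delta_pos":[0,0,-0.3],"jaw":1},
  {"delta_rot":[0,0,0],"delta_pos":[0,0,-0.5],"jaw":1},
  {"delta_rot":[0,0,0],"delta_pos":[0,0,-0.7],"jaw":1},
  {"delta_rot":[0,0,0],"delta_pos":[0,0,-0.5],"jaw":1},
])

```text
time: 9.55
ee_pos: [633.3, 135.7, 350.2]
ee_rot: [0.001, 0.745, 0.667, 0.002]
wrist_force: [0.9, 0.7, -1.6]
gripper_width: 40.4
grasp_force: 60.9
```

```bash
python3 - <<'E'
from h import *
S=pickle.load(open("c0.pkl","rb"))["scene"]; 
m=cv2.inRange(cv2.cvtColor(S["pixels"],cv2.COLOR_BGR2HSV),(105,150,60),(125,255,255))
k=max(cv2.findContours(m,0,2)[0],key=cv2.contourArea); h=cv2.approxPolyDP(cv2.convexHull(k),5,True)[:,0]
for p in h: print(p,plane(S,p,62)[:2].round(0),plane(S,p,0)[:2].round(0))
go(436,390,50,10)
E
```

```text
[300 221] [636. 315.] [704. 400.]
[295 240] [561. 241.] [622. 321.]
[236 272] [353. 213.] [398. 291.]
[194 247] [329. 382.] [373. 472.]
[183 227] [357. 495.] [403. 594.]
[248 198] [600. 528.] [664. 630.]
grasp [634.  135.7 195.2] jaw yaw -6.3 shift [ 5.77 -5.63  3.61] turn about tool z -0.0453 = -1.9 rows
```

step_arm([
  {"delta_rot":[0,0,0],"delta_pos":[0.85,-0.78,0],"jaw":1},
  {"delta_rot":[0,0,0],"delta_pos":[0.85,-0.78,0],"jaw":1},
  {"delta_rot":[0,0,0],"delta_pos":[0.85,-0.78,0],"jaw":1},
  {"delta_rot":[0,0,0],"delta_pos":[0.85,-0.78,0],"jaw":1},
  {"delta_rot":[0,0,0],"delta_pos":[0.85,-0.78,0],"jaw":1},
  {"delta_rot":[0,0,0],"delta_pos":[0.85,-0.78,0],"jaw":1},
  {"delta_rot":[0,0,0],"delta_pos":[0.86,-0.81,0],"jaw":1},
  {"delta_rot":[0,0,-0.02],"delta_pos":[0,0,0],"jaw":1},
])

```text
time: 10.35
ee_pos: [437.2, 400.8, 348.3]
ee_rot: [-0.001, 0.699, 0.715, 0.002]
wrist_force: [1.1, -0.5, -2.8]
gripper_width: 40.2
grasp_force: 61.1
```

step_arm([
  {"delta_rot":[0,0,-0.02],"delta_pos":[0,0,0],"jaw":1},
  {"delta_rot":[0,0,0],"delta_pos":[0,0,0],"jaw":1},
])

```text
time: 10.55
ee_pos: [440.6, 397.3, 348.2]
ee_rot: [0.0, 0.655, 0.756, 0.001]
wrist_force: [-0.3, 0.0, -2.5]
gripper_width: 40.4
grasp_force: 61.1
```

```bash
python3 - <<'E'
from h import *
c,T=snap("wrist","pics/w4.png"); pickle.dump((c,T),open("w4.pkl","wb"))
m=cv2.inRange(cv2.cvtColor(c["pixels"],cv2.COLOR_BGR2HSV),(105,150,40),(125,255,255))
h=cv2.approxPolyDP(cv2.convexHull(max(cv2.findContours(m,0,2)[0],key=cv2.contourArea)),6,True)[:,0]
for p in h: print(p,plane(c,p,62,T)[:2].round(0))
go(442,397,36,8)
E
```

```text
[209  74] [349. 497.]
[592  75] [601. 533.]
[532 363] [634. 310.]
[230 329] [376. 307.]
grasp [441.1 397.2 193. ] jaw yaw 8.0 shift [-0.01  0.01  3.92] turn about tool z -0.0001 = -0.0 rows
```

View pics/w4.png

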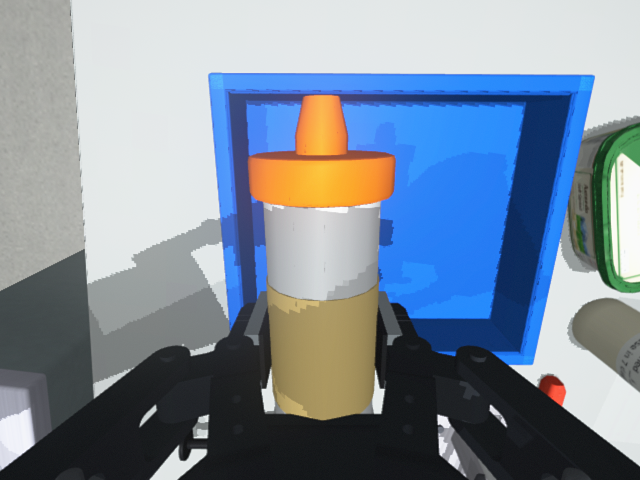

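The cartridge hangs over the tub's left half and clears the walls.

step_arm([
  {"delta_rot":[0,0,0],"delta_pos":[0,0,0.9],"jaw":1},
  {"delta_rot":[0,0,0],"delta_pos":[0,0,0.9],"jaw":1},
  {"delta_rot":[0,0,0],"delta_pos":[0,0,0.9],"jaw":1},
  {"delta_rot":[0,0,0],"delta_pos":[0,0,0.8],"jaw":1},
  {"delta_rot":[0,0,0],"delta_pos":[0,0,0.4],"jaw":1},
  {"delta_rot":[0,0,0],"delta_pos":[0,0,0],"jaw":-0.3},
  {"delta_rot":[0,0,0],"delta_pos":[0,0,0],"jaw":-0.3},
  {"delta_rot":[0,0,0],"delta_pos":[0,0,0],"jaw":-0.3},
])

```text
time: 11.4
ee_pos: [442.0, 397.4, 193.5]
ee_rot: [0.001, 0.656, 0.755, 0.002]
wrist_force: [0.5, -0.0, -0.1]
gripper_width: 55.4
grasp_force: 0.0
```

step_arm([
  {"delta_rot":[0,0,0],"delta_pos":[0,0,-0.9],"jaw":-0.3},
  {"delta_rot":[0,0,0],"delta_pos":[0,0,-0.9],"jaw":-0.3},
  {"delta_rot":[0,0,0],"delta_pos":[0,0,-0.9],"jaw":-0.3},
  {"delta_rot":[0,0,0],"delta_pos":[0,0,-0.9],"jaw":-0.3},
  {"delta_rot":[0,0,0],"delta_pos":[0,0,-0.9],"jaw":-0.5},
])

```text
time: 11.9
ee_pos: [440.7, 396.8, 374.7]
ee_rot: [0.001, 0.656, 0.755, 0.002]
wrist_force: [0.2, 0.7, 0.7]
gripper_width: 63.9
grasp_force: 0.0
```

```bash
python3 - <<'E'
from h import *
c,T=snap("scene"); print([(b,s[4]) for b,s in blobs(c["pixels"],(5,150,120),(16,255,255),15)],T[:3,3])
go(430,150,150,97)
E
```

```text
[([583.7, 114.5], 15), ([296.1, 184.7], 34), ([192.6, 210.0], 133), ([210.0, 230.2], 47), ([302.8, 267.2], 59), ([331.6, 287.3], 74), ([351.5, 301.7], 69), ([380.8, 324.7], 81)] [440.65215607 396.77157103 374.70444624]
grasp [444.2 399.  227.2] jaw yaw 8.1 shift [-6.12 -1.25  1.88] turn about tool z -0.2470 = -10.5 rows
```

Cart_e is in the tub (scene (210,230)). Next is cart A, which is full.

step_arm([
  {"delta_rot":[0,0,0],"delta_pos":[-0.87,-0.09,0],"jaw":-0.5},
  {"delta_rot":[0,0,0],"delta_pos":[-0.87,-0.09,0],"jaw":-0.5},
  {"delta_rot":[0,0,0],"delta_pos":[-0.87,-0.09,0],"jaw":-0.5},
  {"delta_rot":[0,0,0],"delta_pos":[-0.87,-0.09,0],"jaw":-0.5},
  {"delta_rot":[0,0,0],"delta_pos":[-0.87,-0.09,0],"jaw":-0.5},
  {"delta_rot":[0,0,0],"delta_pos":[-0.87,-0.09,0],"jaw":-0.5},
  {"delta_rot":[0,0,0],"delta_pos":[-0.89,-0.08,0],"jaw":-0.5},
  {"delta_rot":[0,0,0.023],"delta_pos":[0,0,0],"jaw":-0.5},
])

```text
time: 12.75
ee_pos: [451.0, 148.3, 372.7]
ee_rot: [0.002, 0.71, 0.704, 0.001]
wrist_force: [0.4, 0.6, -0.3]
gripper_width: 64.0
grasp_force: 0.0
```

step_arm([
  {"delta_rot":[0,0,0.023],"delta_pos":[0,0,0],"jaw":-0.6},
  {"delta_rot":[0,0,0.023],"delta_pos":[0,0,0],"jaw":-0.6},
  {"delta_rot":[0,0,0.023],"delta_pos":[0,0,0],"jaw":-0.6},
  {"delta_rot":[0,0,0.023],"delta_pos":[0,0,0],"jaw":-0.6},
  {"delta_rot":[0,0,0.023],"delta_pos":[0,0,0],"jaw":-0.6},
  {"delta_rot":[0,0,0.023],"delta_pos":[0,0,0],"jaw":-0.6},
  {"delta_rot":[0,0,0.023],"delta_pos":[0,0,0],"jaw":-0.6},
  {"delta_rot":[0,0,0.023],"delta_pos":[0,0,0],"jaw":-0.6},
])

```text
time: 13.55
ee_pos: [450.8, 151.3, 372.6]
ee_rot: [0.0, 0.98, 0.201, 0.002]
wrist_force: [-0.7, -0.1, -0.0]
gripper_width: 68.4
grasp_force: 0.0
```

step_arm([
  {"delta_rot":[0,0,0.023],"delta_pos":[0,0,0],"jaw":-0.6},
  {"delta_rot":[0,0,0.023],"delta_pos":[0,0,0],"jaw":-0.6},
  {"delta_rot":[0,0,0],"delta_pos":[0,0,0],"jaw":-0.6},
])

```text
time: 13.85
ee_pos: [450.7, 151.3, 372.4]
ee_rot: [-0.0, 0.998, 0.061, 0.002]
wrist_force: [-0.1, -1.2, 0.6]
gripper_width: 68.3
grasp_force: 0.0
```

```bash
cat >> h.py <<'E'
def cart(c,T,seed,z=25,fn=None):
    """cap blob nearest seed -> axis via yellow band: returns cap, band centre, angle (thumb->nozzle), origin"""
    im=c["pixels"]; f=lambda lo,hi:min([b for b in blobs(im,lo,hi,200)],key=lambda b:np.hypot(b[0][0]-seed[0],b[0][1]-seed[1]))
    o=f((4,140,90),(15,255,255)); print(o)
E
python3 - <<'E'
from h import *
c,T=snap("wrist","pics/w5.png"); pickle.dump((c,T),open("w5.pkl","wb"))
go(453.6,153.5,26,-83)
for n,lo,hi in (("or",(4,150,90),(15,255,255)),("band",(16,60,90),(28,200,255))):
    print(n,[(b,s[4]) for b,s in blobs(c["pixels"],lo,hi,150)])
E
```

```text
grasp [451.1 151.3 217.2] jaw yaw -82.8 shift [ 0.05 -0.05  4.78] turn about tool z 0.0005 = 0.0 rows
or [([316.9, 143.2], 1298), ([431.6, 150.4], 432), ([519.8, 168.9], 772), ([623.9, 187.1], 656)]
band [([37.2, 189.4], 1280), ([318.8, 222.2], 2502), ([411.9, 229.1], 1591), ([42.6, 217.2], 836), ([436.9, 234.1], 627), ([501.7, 244.5], 1284), ([533.2, 246.9], 459), ([599.7, 258.3], 1490), ([630.5, 268.7], 248)]
```

View pics/w5.png

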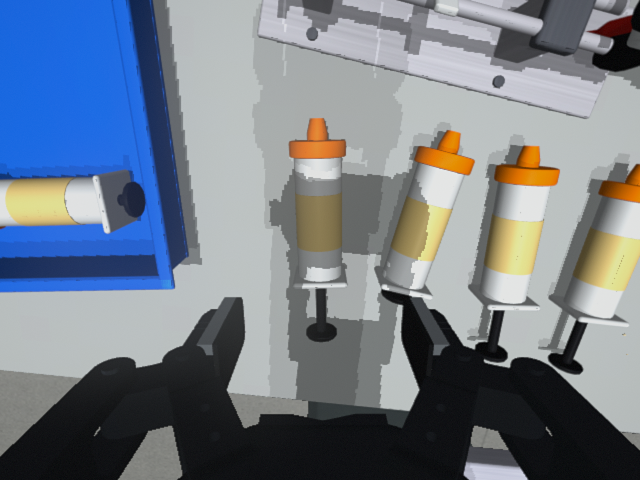

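Cart A lies straight under the tool: cap (317,148), flange (320,284), thumb (321,332). The fingers clear B.

```bash
python3 - <<'E'
from h import *
c,T=pickle.load(open("w5.pkl","rb"))
a=plane(c,(317.5,149),30,T); b=plane(c,(321,331),27,T); print(a,b,np.linalg.norm(a-b),np.degrees(np.arctan2((a-b)[1],(a-b)[0])))
u=(a-b)/np.linalg.norm(a-b); o=a-58*u; print(o)
d=pickle.load(open("c0.pkl","rb"))
print("cap tri",tri(ray(d["scene"],(302.9,267.4)),ray(c,(317,143),T)))
go(o[0],o[1],26,np.degrees(np.arctan2(u[1],u[0]))-90)
E
```

```text
[510.58903728 162.40930437  30.        ] [332.52876373 137.6452262   27.        ] 179.79911175270834 7.91773311763401
[453.1499556  154.42085259  29.03225328]
cap tri (array([518.6879169 , 160.77746392,  32.87441879]), np.float64(4.070608247697508))
grasp [451.1 151.3 217.2] jaw yaw -82.8 shift [ 0.05 -0.07  4.78] turn about tool z -0.0020 = -0.1 rows
```

step_arm([
  {"delta_rot":[0,0,0],"delta_pos":[0.05,-0.07,0.9],"jaw":-0.6},
  {"delta_rot":[0,0,0],"delta_pos":[0,0,0.9],"jaw":-0.6},
  {"delta_rot":[0,0,0],"delta_pos":[0,0,0.9],"jaw":-0.6},
  {"delta_rot":[0,0,0],"delta_pos":[0,0,0.9],"jaw":-0.6},
  {"delta_rot":[0,0,0],"delta_pos":[0,0,0.8],"jaw":-0.6},
  {"delta_rot":[0,0,0],"delta_pos":[0,0,0.37],"jaw":-0.6},
  {"delta_rot":[0,0,0],"delta_pos":[0,0,0],"jaw":0.3},
  {"delta_rot":[0,0,0],"delta_pos":[0,0,0],"jaw":1},
])

```text
time: 14.7
ee_pos: [452.7, 154.3, 180.9]
ee_rot: [-0.0, 0.998, 0.062, 0.001]
wrist_force: [-7.4, -3.8, 12.6]
gripper_width: 40.7
grasp_force: 54.4
```

step_arm([
  {"delta_rot":[0,0,0],"delta_pos":[0,0,0],"jaw":1},
  {"delta_rot":[0,0,0],"delta_pos":[0,0,0],"jaw":1},
  {"delta_rot":[0,0,0],"delta_pos":[0,0,-0.6],"jaw":1},
  {"delta_rot":[0,0,0],"delta_pos":[0,0,-0.9],"jaw":1},
  {"delta_rot":[0,0,0],"delta_pos":[0,0,-0.9],"jaw":1},
  {"delta_rot":[0,0,0],"delta_pos":[0,0,-0.9],"jaw":1},
  {"delta_rot":[0,0,0],"delta_pos":[0,0,-0.9],"jaw":1},
  {"delta_rot":[0,0,0],"delta_pos":[0,0,-0.7],"jaw":1},
])

```text
time: 15.5
ee_pos: [452.1, 154.3, 379.1]
ee_rot: [-0.0, 0.998, 0.062, 0.002]
wrist_force: [0.4, 0.1, -2.0]
gripper_width: 40.5
grasp_force: 61.0
```

```bash
python3 - <<'E'
from h import *
go(634,136,200,-6.5)
E
```

```text
grasp [452.7 154.4 224.1] jaw yaw -82.9 shift [4.44 1.01 0.62] turn about tool z -0.2124 = -9.0 rows
```

step_arm([
  {"delta_rot":[0,0,0],"delta_pos":[0.87,0.2,0],"jaw":1},
  {"delta_rot":[0,0,0],"delta_pos":[0.87,0.2,0],"jaw":1},
  {"delta_rot":[0,0,0],"delta_pos":[0.87,0.2,0],"jaw":1},
  {"delta_rot":[0,0,0],"delta_pos":[0.87,0.2,0],"jaw":1},
  {"delta_rot":[0,0,0],"delta_pos":[0.87,0.2,0],"jaw":1},
  {"delta_rot":[0,0,-0.0235],"delta_pos":[0,0,0],"jaw":1},
  {"delta_rot":[0,0,-0.0235],"delta_pos":[0,0,0],"jaw":1},
  {"delta_rot":[0,0,-0.0235],"delta_pos":[0,0,0],"jaw":1},
])

```text
time: 16.3
ee_pos: [629.9, 135.7, 376.0]
ee_rot: [-0.0, 0.959, 0.282, 0.0]
wrist_force: [0.9, 0.1, -2.3]
gripper_width: 40.8
grasp_force: 61.0
```

step_arm([
  {"delta_rot":[0,0,-0.0235],"delta_pos":[0,0,0],"jaw":1},
  {"delta_rot":[0,0,-0.0235],"delta_pos":[0,0,0],"jaw":1},
  {"delta_rot":[0,0,-0.0235],"delta_pos":[0,0,0],"jaw":1},
  {"delta_rot":[0,0,-0.0235],"delta_pos":[0,0,0],"jaw":1},
  {"delta_rot":[0,0,-0.0235],"delta_pos":[0,0,0],"jaw":1},
  {"delta_rot":[0,0,-0.0235],"delta_pos":[0,0,0],"jaw":1},
  {"delta_rot":[0,0,0],"delta_pos":[0,0,0],"jaw":1},
])

```text
time: 17.0
ee_pos: [629.6, 135.9, 376.4]
ee_rot: [0.0, 0.748, 0.664, 0.0]
wrist_force: [0.2, 0.9, -2.2]
gripper_width: 40.2
grasp_force: 60.9
```

```bash
python3 - <<'E'
from h import *
c,T=snap("wrist","pics/w6.png"); pickle.dump((c,T),open("w6.pkl","wb"))
for n,(k,t) in (("e",pickle.load(open("w4.pkl","rb"))),("A",(c,T))):
    print(n,blobs(k["pixels"],(4,150,90),(15,255,255),2000))
go(633,131,115,-6.5)
E
```

```text
e [([321.6, 157.6], [249, 95, 146, 110, 3952])]
A [([321.7, 172.1], [250, 102, 144, 110, 7764])]
grasp [629.7 135.9 221.3] jaw yaw -7.0 shift [-0.11  0.1   2.66] turn about tool z -0.0014 = -0.1 rows
```

View pics/w6.png

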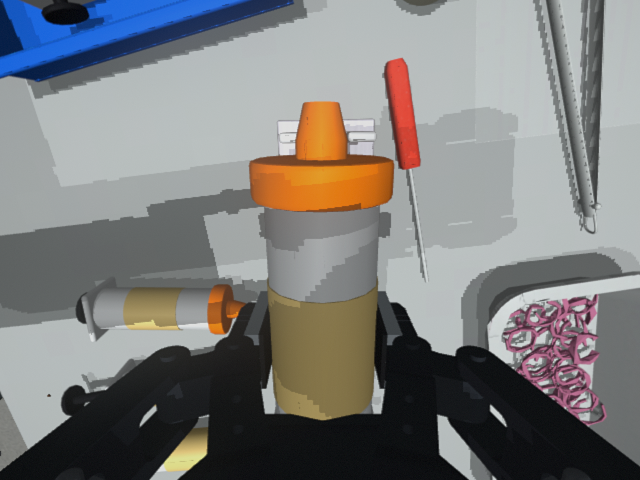

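Cart A is held square, nozzle pointing over the nose plate. The cap sits about 2 mm farther back in the grip than cart_e's did.

step_arm([
  {"delta_rot":[0,0,-0.0014],"delta_pos":[-0.04,0.09,0.7],"jaw":1},
  {"delta_rot":[0,0,0],"delta_pos":[0,0,0.7],"jaw":1},
  {"delta_rot":[0,0,0],"delta_pos":[0,0,0.6],"jaw":1},
  {"delta_rot":[0,0,0],"delta_pos":[0,0,0.3],"jaw":1},
  {"delta_rot":[0,0,0],"delta_pos":[0,0,0.2],"jaw":1},
  {"delta_rot":[0,0,0],"delta_pos":[0,0,0.1],"jaw":1},
  {"delta_rot":[0,0,0],"delta_pos":[0,0,0],"jaw":1},
])

```text
time: 17.75
ee_pos: [633.4, 133.9, 272.5]
ee_rot: [0.0, 0.745, 0.667, 0.0]
wrist_force: [0.2, 0.0, -0.9]
gripper_width: 40.5
grasp_force: 61.1
```

step_arm([
  {"delta_rot":[0,0,0],"delta_pos":[0,0,0.04],"jaw":1},
  {"delta_rot":[0,0,0],"delta_pos":[0,0,0],"jaw":0.3},
  {"delta_rot":[0,0,0],"delta_pos":[0,0,0],"jaw":-0.4},
  {"delta_rot":[0,0,0],"delta_pos":[0,0,0],"jaw":-0.6},
  {"delta_rot":[0,0,0],"delta_pos":[0,0,-0.9],"jaw":-0.6},
  {"delta_rot":[0,0,0],"delta_pos":[0,0,-0.9],"jaw":-0.6},
  {"delta_rot":[0,0,0],"delta_pos":[0,0,-0.9],"jaw":-0.6},
  {"delta_rot":[0,0,0],"delta_pos":[0,0,-0.35],"jaw":-0.6},
])

```text
time: 18.55
ee_pos: [633.9, 133.9, 397.6]
ee_rot: [0.003, 0.745, 0.667, 0.003]
wrist_force: [0.9, -0.8, 1.3]
gripper_width: 68.0
grasp_force: 0.0
```

```bash
python3 - <<'E'
from h import *
np.set_printoptions(precision=1,suppress=True)
c,T=snap("wrist","pics/w7.png"); pickle.dump((c,T),open("w7.pkl","wb"))
print(blobs(c["pixels"],(4,150,90),(15,255,255),200)[:3]); print(blobs(c["pixels"],(0,150,80),(4,255,255),100))
c0,T0=pickle.load(open("w3.pkl","rb")); print(blobs(c0["pixels"],(4,150,90),(15,255,255),200)[:3],T0[:3,3],T[:3,3])
go(592.5,-238,145,83.5)
E
```

```text
[([317.6, 150.0], [283, 117, 70, 52, 1989]), ([213.1, 293.0], [206, 276, 17, 36, 442])]
[([390.5, 113.9], [375, 62, 32, 104, 1894])]
[([319.6, 136.6], [284, 104, 71, 52, 1787]), ([184.6, 191.5], [173, 166, 31, 49, 703]), ([204.7, 186.6], [195, 178, 22, 20, 325])] [634.  129.4 394. ] [633.9 133.9 397.6]
grasp [635.5 134.  243.4] jaw yaw -6.3 shift [-9.4 -0.1  2.5] turn about tool z -0.2495 = -10.6 rows
```

View pics/w7.png

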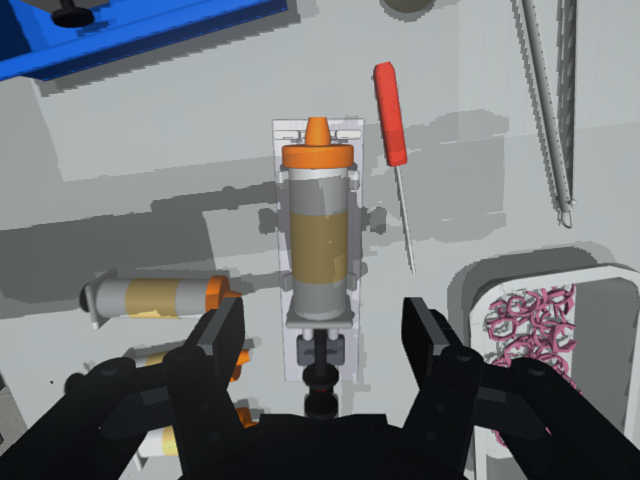

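Cart A is seated in the gun: cap at the nose (317,150), flange (320,320), thumb (321,378), rod disc behind it (321,405).

step_arm([
  {"delta_rot":[0,0,0],"delta_pos":[-0.94,-0.01,0],"jaw":0.06},
  {"delta_rot":[0,0,0],"delta_pos":[-0.94,-0.01,0],"jaw":0.06},
  {"delta_rot":[0,0,0],"delta_pos":[-0.94,-0.01,0],"jaw":0.06},
  {"delta_rot":[0,0,0],"delta_pos":[-0.94,-0.01,0],"jaw":0.06},
  {"delta_rot":[0,0,0],"delta_pos":[-0.94,-0.01,0],"jaw":0.06},
  {"delta_rot":[0,0,0],"delta_pos":[-0.94,-0.01,0],"jaw":0.06},
  {"delta_rot":[0,0,0],"delta_pos":[-0.94,-0.01,0],"jaw":0.06},
  {"delta_rot":[0,0,0],"delta_pos":[-0.94,-0.01,0],"jaw":0.06},
])

```text
time: 19.4
ee_pos: [596.0, -166.1, 390.3]
ee_rot: [-0.001, 0.745, 0.667, -0.0]
wrist_force: [-0.0, 0.4, 1.0]
gripper_width: 40.1
grasp_force: 0.0
```

step_arm([
  {"delta_rot":[0,0,0],"delta_pos":[-0.94,-0.01,0],"jaw":0.06},
  {"delta_rot":[0,0,0],"delta_pos":[-0.94,-0.01,0],"jaw":0.06},
  {"delta_rot":[0,0,-0.0235],"delta_pos":[0,0,0],"jaw":0.06},
  {"delta_rot":[0,0,-0.0235],"delta_pos":[0,0,0],"jaw":0.06},
  {"delta_rot":[0,0,-0.0235],"delta_pos":[0,0,0],"jaw":0.06},
  {"delta_rot":[0,0,-0.0235],"delta_pos":[0,0,0],"jaw":0.06},
  {"delta_rot":[0,0,-0.0235],"delta_pos":[0,0,0],"jaw":0.06},
  {"delta_rot":[0,0,-0.0235],"delta_pos":[0,0,0],"jaw":0.06},
])

```text
time: 20.2
ee_pos: [587.4, -239.3, 390.1]
ee_rot: [-0.001, 0.385, 0.923, 0.0]
wrist_force: [-0.2, -0.3, 0.8]
gripper_width: 40.3
grasp_force: 0.0
```

step_arm([
  {"delta_rot":[0,0,-0.0235],"delta_pos":[0,0,0],"jaw":0.06},
  {"delta_rot":[0,0,-0.0235],"delta_pos":[0,0,0],"jaw":0.06},
  {"delta_rot":[0,0,-0.0235],"delta_pos":[0,0,0],"jaw":0.06},
  {"delta_rot":[0,0,-0.0235],"delta_pos":[0,0,0],"jaw":0.06},
  {"delta_rot":[0,0,-0.0145],"delta_pos":[0,0,0],"jaw":0.06},
  {"delta_rot":[0,0,0],"delta_pos":[0,0,0],"jaw":0.06},
])

```text
time: 20.8
ee_pos: [587.4, -239.3, 390.3]
ee_rot: [-0.001, 0.057, 0.998, 0.001]
wrist_force: [0.5, -0.3, -0.5]
gripper_width: 39.8
grasp_force: 0.0
```

```bash
python3 - <<'E'
from h import *
go(593,-238,146,83.5)
E
```

```text
grasp [ 587.  -239.   235.3] jaw yaw 83.5 shift [-0.15  0.04  2.23] turn about tool z -0.0000 = -0.0 rows
```

step_arm([
  {"delta_rot":[0,0,0],"delta_pos":[-0.15,0.04,0.75],"jaw":0.06},
  {"delta_rot":[0,0,0],"delta_pos":[0,0,0.75],"jaw":0.06},
  {"delta_rot":[0,0,0],"delta_pos":[0,0,0.73],"jaw":0.06},
  {"delta_rot":[0,0,0],"delta_pos":[0,0,0],"jaw":0.5},
  {"delta_rot":[0,0,0],"delta_pos":[0,0,0],"jaw":1},
  {"delta_rot":[0,0,0],"delta_pos":[0,0,0],"jaw":1},
  {"delta_rot":[0,0,0],"delta_pos":[0,0,0],"jaw":1},
], grip_force=40)

```text
time: 21.5
ee_pos: [593.5, -237.8, 302.5]
ee_rot: [-0.001, 0.057, 0.998, 0.001]
wrist_force: [-0.3, 4.0, -10.5]
gripper_width: 11.4
grasp_force: 42.9
```

step_arm([
  {"delta_rot":[0,0,0],"delta_pos":[0,0.1,0],"jaw":1},
  {"delta_rot":[0,0,0],"delta_pos":[0,0.1,0],"jaw":1},
  {"delta_rot":[0,0,0],"delta_pos":[0,0.1,0],"jaw":1},
  {"delta_rot":[0,0,0],"delta_pos":[0,0,0],"jaw":1},
])

```text
time: 21.9
ee_pos: [594.8, -226.0, 302.5]
ee_rot: [-0.001, 0.057, 0.998, 0.0]
wrist_force: [-3.5, -0.1, -12.4]
gripper_width: 11.9
grasp_force: 42.6
```

```bash
python3 - <<'E'
from h import *
c,T=snap("scene"); k=c["pixels"][215:290,320:440]; cv2.imwrite("pics/s8.png",cv2.resize(k,(800,500),interpolation=cv2.INTER_CUBIC))
E
```

```text
(no output)
```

View pics/s8.png

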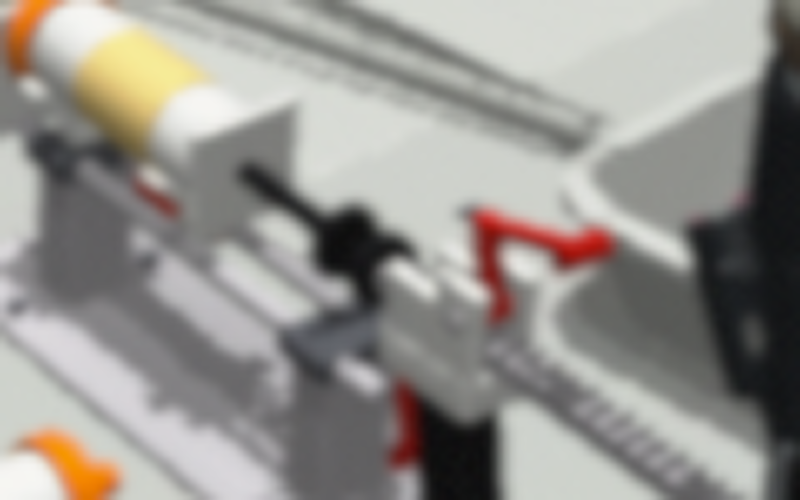

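The thumb disc (crop (345,238)) still stands clear of the rod disc (crop (390,265)), so I'll push on gently and watch the force.

step_arm([
  {"delta_rot":[0,0,0],"delta_pos":[0,0.05,0],"jaw":1},
  {"delta_rot":[0,0,0],"delta_pos":[0,0.05,0],"jaw":1},
  {"delta_rot":[0,0,0],"delta_pos":[0,0.05,0],"jaw":1},
])

```text
time: 22.25
ee_pos: [595.3, -220.7, 302.5]
ee_rot: [-0.001, 0.057, 0.998, -0.0]
wrist_force: [-4.0, -1.9, -13.6]
gripper_width: 11.3
grasp_force: 42.7
```

step_arm([
  {"delta_rot":[0,0,0],"delta_pos":[0,0.04,0],"jaw":1},
])

```text
time: 22.35
ee_pos: [595.5, -219.1, 302.5]
ee_rot: [-0.001, 0.057, 0.998, 0.0]
wrist_force: [-4.9, -2.2, -13.2]
gripper_width: 11.5
grasp_force: 42.7
```

step_arm([
  {"delta_rot":[0,0,0],"delta_pos":[0,0.04,0],"jaw":1},
])

```text
time: 22.45
ee_pos: [595.7, -217.5, 302.5]
ee_rot: [-0.001, 0.057, 0.998, 0.0]
wrist_force: [-5.2, -1.7, -13.2]
gripper_width: 11.6
grasp_force: 42.7
```

step_arm([
  {"delta_rot":[0,0,0],"delta_pos":[0,0.03,0],"jaw":1},
])

```text
time: 22.55
ee_pos: [595.8, -216.3, 302.6]
ee_rot: [-0.001, 0.057, 0.998, 0.0]
wrist_force: [-4.7, -2.4, -13.2]
gripper_width: 11.4
grasp_force: 42.7
```

step_arm([
  {"delta_rot":[0,0,0],"delta_pos":[0,0.03,0],"jaw":1},
])

```text
time: 22.65
ee_pos: [595.9, -215.1, 302.5]
ee_rot: [-0.001, 0.057, 0.998, 0.0]
wrist_force: [-5.5, -2.0, -13.2]
gripper_width: 11.8
grasp_force: 42.7
```

```bash
python3 - <<'E'
from h import *
c,T=snap("scene"); k=c["pixels"][225:270,345:405]; cv2.imwrite("pics/s9.png",cv2.resize(k,(800,600),interpolation=cv2.INTER_CUBIC))
g=cv2.cvtColor(c["pixels"],cv2.COLOR_BGR2GRAY)
E
```

```text
(no output)
```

View pics/s9.png

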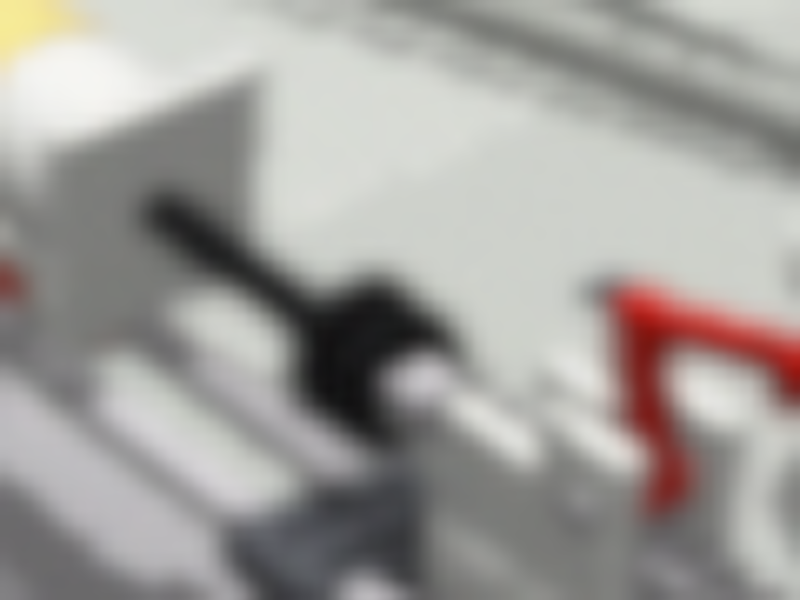

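The two discs now look merged at crop (380,360). I'll make smaller steps until the nose stop shows in the force.

step_arm([
  {"delta_rot":[0,0,0],"delta_pos":[0,0.025,0],"jaw":1},
])

```text
time: 22.8
ee_pos: [596.0, -214.2, 302.5]
ee_rot: [-0.001, 0.057, 0.998, 0.0]
wrist_force: [-5.8, -2.4, -12.9]
gripper_width: 11.5
grasp_force: 42.7
```

step_arm([
  {"delta_rot":[0,0,0],"delta_pos":[0,0.02,0],"jaw":1},
])

```text
time: 22.9
ee_pos: [596.1, -213.4, 302.5]
ee_rot: [-0.001, 0.057, 0.998, 0.0]
wrist_force: [-5.4, -2.1, -12.5]
gripper_width: 11.6
grasp_force: 42.7
```

```bash
python3 - <<'E'
from h import *
c,T=snap("scene")
for k in (c,pickle.load(open("c0.pkl","rb"))["scene"]): print([(b,s) for b,s in blobs(k["pixels"],(4,140,90),(16,255,255),15) if 310<b[0]<340 and b[1]<240])
E
```

```text
[([325.3, 216.4], [321, 211, 13, 15, 59])]
[([325.2, 216.1], [321, 211, 12, 15, 62])]
```

step_arm([
  {"delta_rot":[0,0,0],"delta_pos":[0,0.02,0],"jaw":1},
])

```text
time: 23.05
ee_pos: [596.2, -212.6, 302.5]
ee_rot: [-0.001, 0.057, 0.998, 0.0]
wrist_force: [-4.6, -1.5, -12.7]
gripper_width: 11.9
grasp_force: 42.7
```

step_arm([
  {"delta_rot":[0,0,0],"delta_pos":[0,0.015,0],"jaw":1},
])

```text
time: 23.15
ee_pos: [596.3, -212.0, 302.5]
ee_rot: [-0.001, 0.057, 0.998, 0.0]
wrist_force: [-5.8, -1.6, -13.0]
gripper_width: 11.6
grasp_force: 42.7
```

step_arm([
  {"delta_rot":[0,0,0],"delta_pos":[0,0.02,0],"jaw":1},
])

```text
time: 23.25
ee_pos: [596.3, -211.2, 302.5]
ee_rot: [-0.001, 0.057, 0.998, 0.0]
wrist_force: [-6.1, -1.4, -12.4]
gripper_width: 11.3
grasp_force: 42.7
```

step_arm([
  {"delta_rot":[0,0,0],"delta_pos":[0,0.015,0],"jaw":1},
])

```text
time: 23.35
ee_pos: [596.4, -210.6, 302.5]
ee_rot: [-0.001, 0.057, 0.998, 0.0]
wrist_force: [-5.8, -2.1, -12.8]
gripper_width: 11.3
grasp_force: 42.7
```

```bash
python3 - <<'E'
from h import *
c,T=snap("scene"); k=c["pixels"][225:270,345:405]; cv2.imwrite("pics/s10.png",cv2.resize(k,(800,600),interpolation=cv2.INTER_CUBIC))
# flange & dark disc profile along image line of plunger
im=c["pixels"]; print([(b,s) for b,s in blobs(im,(4,140,90),(16,255,255),15) if 310<b[0]<340 and b[1]<240])
E
```

```text
[([325.3, 216.4], [321, 211, 13, 15, 59])]
```

```bash
python3 - <<'E'
from h import *
np.set_printoptions(precision=0,suppress=True,linewidth=200)
S=pickle.load(open("c0.pkl","rb"))["scene"]
a8=cv2.resize(cv2.imread("pics/s8.png"),(120,75),interpolation=cv2.INTER_AREA)
a9=cv2.resize(cv2.imread("pics/s9.png"),(60,45),interpolation=cv2.INTER_AREA)
a10=cv2.resize(cv2.imread("pics/s10.png"),(60,45),interpolation=cv2.INTER_AREA)
O=np.array([623.5,38.1,115]);u=np.array([-.113,-.9936,0]);
xs=np.arange(-40,60,2.5)
for n,a,off in (("8",a8,(320,215)),("9",a9,(345,225)),("10",a10,(345,225))):
    g=cv2.cvtColor(a,cv2.COLOR_BGR2GRAY)
    for dz in (10,):
        r=[]
        for x in xs:
            p=proj(S,O+u*x+[0,0,dz])-off; r.append(cv2.getRectSubPix(g,(1,1),(float(p[0]),float(p[1])))[0,0])
        print(n,dz,np.array(r).astype(int))
print(xs)
E
```

```text
8 10 [123 121 118 113 106  99  96  93  93  93  95  99 110 122 136 145 149 151 149 148 143 139 119  93  63  39  23  17  15  17  19  24  28  29  28  36  61 104 152 182]
9 10 [122 122 118 112 106  99  96  93  93  93  95  99 110 122 136 145 148 151 149 147 143 138 119  92  63  40  26  25  26  27  28  44  74 117 157 176 181 179 182 191]
10 10 [122 122 118 113 105  98  96  92  92  92  95  99 110 123 136 145 149 151 148 147 143 138 119  93  64  44  31  29  29  41  65 105 145 164 175 166 157 162 184 199]
[-40. -38. -35. -32. -30. -28. -25. -22. -20. -18. -15. -12. -10.  -8.  -5.  -2.   0.   2.   5.   8.  10.  12.  15.  18.  20.  22.  25.  28.  30.  32.  35.  38.  40.  42.  45.  48.  50.  52.  55.
  58.]
```

step_arm([
  {"delta_rot":[0,0,0],"delta_pos":[0,0.015,0],"jaw":1},
])

```text
time: 23.5
ee_pos: [596.5, -210.3, 302.6]
ee_rot: [-0.001, 0.057, 0.998, -0.0]
wrist_force: [-6.1, -5.3, -14.0]
gripper_width: 11.7
grasp_force: 42.7
```

step_arm([
  {"delta_rot":[0,0,0],"delta_pos":[0,0.015,0],"jaw":1},
])

```text
time: 23.6
ee_pos: [596.5, -209.8, 302.5]
ee_rot: [-0.001, 0.057, 0.998, -0.0]
wrist_force: [-6.5, -4.3, -12.7]
gripper_width: 11.5
grasp_force: 42.7
```

```bash
cat >> h.py <<'E'
def prof(a,S,dz=10):
    g=cv2.cvtColor(a,cv2.COLOR_BGR2GRAY).astype(np.float32); O=np.array([623.5,38.1,115]);u=np.array([-.113,-.9936,0]); xs=np.arange(-60,62,0.5)
    return xs,np.array([cv2.getRectSubPix(g,(1,1),tuple(map(float,proj(S,O+u*x+[0,0,dz]))))[0,0] for x in xs])
def edges(a,S,lo,hi,dz=10,t=70):
    xs,r=prof(a,S,dz); m=(xs>lo)&(xs<hi); b=r<t; return [(x,int(q)) for x,p,q,k in zip(xs[1:],b[:-1],b[1:],m[1:]) if p!=q and k]
E
python3 - <<'E'
from h import *
S=pickle.load(open("c0.pkl","rb"))["scene"]
c,T=snap("scene"); cv2.imwrite("pics/s11.png",c["pixels"])
print("now",edges(c["pixels"],S,0,60)); print("start",edges(S["pixels"],S,-60,30))
xs,r=prof(S["pixels"],S); print(r[::5].astype(int),xs[0])
E
```

```text
now [(np.float64(19.0), 1), (np.float64(35.5), 0)]
start [(np.float64(-31.0), 1), (np.float64(-10.5), 0)]
[219 199 175 152 134 124 121 119 118 113  99  81  59  40  29  27  27  27
  29  47  77 114 140 152 142 132 124 123 122 115 111 108 109 110 110 115
 118 121 125 124 115 107 102 105 106 110 118 122 127] -60.0
```

Contact: the force rose to about -5 N, so the cartridge is now sliding to the nose.

step_arm([
  {"delta_rot":[0,0,0],"delta_pos":[0,0.015,0],"jaw":1},
])

```text
time: 23.75
ee_pos: [596.6, -209.3, 302.5]
ee_rot: [-0.001, 0.057, 0.998, -0.0]
wrist_force: [-6.1, -5.3, -14.1]
gripper_width: 11.6
grasp_force: 42.7
```

step_arm([
  {"delta_rot":[0,0,0],"delta_pos":[0,0.015,0],"jaw":1},
])

```text
time: 23.85
ee_pos: [596.6, -208.7, 302.5]
ee_rot: [-0.001, 0.057, 0.998, -0.0]
wrist_force: [-5.6, -4.5, -13.6]
gripper_width: 11.5
grasp_force: 42.7
```

step_arm([
  {"delta_rot":[0,0,0],"delta_pos":[0,0.015,0],"jaw":1},
])

```text
time: 23.95
ee_pos: [596.7, -208.1, 302.5]
ee_rot: [-0.001, 0.057, 0.998, -0.001]
wrist_force: [-4.8, -5.8, -14.2]
gripper_width: 11.3
grasp_force: 42.7
```

step_arm([
  {"delta_rot":[0,0,0],"delta_pos":[0,0.015,0],"jaw":1},
])

```text
time: 24.05
ee_pos: [596.7, -208.0, 302.6]
ee_rot: [-0.001, 0.057, 0.998, -0.001]
wrist_force: [-6.4, -8.8, -14.5]
gripper_width: 11.7
grasp_force: 42.7
```

```bash
python3 - <<'E'
from h import *
S=pickle.load(open("c0.pkl","rb"))["scene"]
c,T=snap("scene"); cv2.imwrite("pics/s12.png",c["pixels"]); o=cv2.imread("pics/s11.png")
for im in (o,c["pixels"]):
  print("now",edges(im,S,0,60),[(b,s[4]) for b,s in blobs(im,(4,140,90),(16,255,255),15) if 310<b[0]<340 and b[1]<240])
# sub-pixel shift of tube part (cap+band) between pictures
f=lambda a,x0,y0,x1,y1:cv2.cvtColor(a,cv2.COLOR_BGR2GRAY)[y0:y1,x0:x1].astype(np.float32)
for n,b in (("cart",(315,205,362,250)),("paddle",(395,260,440,310))):
  print(n,cv2.phaseCorrelate(f(o,*b),f(c["pixels"],*b)))
print("px per mm",proj(S,[623.5,38,115])-proj(S,[624.6,48,115]))
E
```

```text
now [(np.float64(19.0), 1), (np.float64(35.5), 0)] [([325.1, 216.4], 60)]
now [(np.float64(17.5), 1), (np.float64(33.5), 0)] [([324.9, 216.1], 56)]
cart ((-0.09613534281544389, 0.35799215285623376), 1.0055878274970584)
paddle ((0.34505019594655195, -0.059126971645838466), 0.9485654792785645)
px per mm [2.46337624 1.80902628]
```

The force is -8.8 N with no further motion: the cap is on the nose and the rod on the plunger, below the 12 N that would move it. I'll release and go to the pawl.

step_arm([
  {"delta_rot":[0,0,0],"delta_pos":[0,0,0],"jaw":0.4},
  {"delta_rot":[0,0,0],"delta_pos":[0,0,0],"jaw":0.06},
  {"delta_rot":[0,0,0],"delta_pos":[0,0,0],"jaw":0.06},
  {"delta_rot":[0,0,0],"delta_pos":[0,0,-0.75],"jaw":0.06},
  {"delta_rot":[0,0,0],"delta_pos":[0,0,-0.75],"jaw":0.06},
  {"delta_rot":[0,0,0],"delta_pos":[0,0,-0.8],"jaw":0.06},
  {"delta_rot":[0,0,0],"delta_pos":[0,0.8,0],"jaw":1},
  {"delta_rot":[0,0,0],"delta_pos":[0,0.8,0],"jaw":1},
])

```text
time: 24.9
ee_pos: [605.5, -143.3, 398.8]
ee_rot: [0.004, 0.058, 0.998, -0.001]
wrist_force: [-0.2, 0.8, -0.4]
gripper_width: 11.8
grasp_force: 0.0
```

step_arm([
  {"delta_rot":[0,0,0],"delta_pos":[0,0,0],"jaw":1},
  {"delta_rot":[0,0,0],"delta_pos":[0,0,0],"jaw":1},
])

```text
time: 25.1
ee_pos: [605.1, -142.8, 396.5]
ee_rot: [0.001, 0.056, 0.998, -0.0]
wrist_force: [0.5, -1.0, -0.4]
gripper_width: -0.4
grasp_force: 0.0
```

```bash
python3 - <<'E'
from h import *
S=pickle.load(open("c0.pkl","rb"))["scene"]
c,T=snap("scene"); print(edges(c["pixels"],S,0,60)); print(blobs(c["pixels"],(0,150,80),(4,255,255),6)[1:])
go(602.6,-145.7,190,83.5)
E
```

```text
[(np.float64(18.0), 1), (np.float64(33.5), 0)]
[([394.1, 250.8], [392, 247, 9, 11, 27]), ([406.5, 251.7], [402, 250, 9, 4, 25]), ([380.5, 278.8], [379, 274, 3, 10, 17])]
grasp [ 605.3 -143.6  241.2] jaw yaw 83.5 shift [ 0.06 -0.06  1.28] turn about tool z -0.0000 = -0.0 rows
```

step_arm([
  {"delta_rot":[0,0,0],"delta_pos":[0.06,-0.06,0.6],"jaw":1},
  {"delta_rot":[0,0,0],"delta_pos":[0,0,0.68],"jaw":1},
  {"delta_rot":[0,0,0],"delta_pos":[0,0.25,0],"jaw":1},
  {"delta_rot":[0,0,0],"delta_pos":[0,0.25,0],"jaw":1},
  {"delta_rot":[0,0,0],"delta_pos":[0,0.25,0],"jaw":1},
  {"delta_rot":[0,0,0],"delta_pos":[0,0.25,0],"jaw":1},
  {"delta_rot":[0,0,0],"delta_pos":[0,0.2,0],"jaw":1},
  {"delta_rot":[0,0,0],"delta_pos":[0,0.2,0],"jaw":1},
])

```text
time: 25.95
ee_pos: [609.7, -90.5, 349.9]
ee_rot: [0.005, 0.057, 0.998, -0.002]
wrist_force: [0.7, 0.5, 0.4]
gripper_width: -0.4
grasp_force: 0.0
```

step_arm([
  {"delta_rot":[0,0,0],"delta_pos":[0,0,0],"jaw":1},
  {"delta_rot":[0,0,0],"delta_pos":[0,0,-0.6],"jaw":1},
  {"delta_rot":[0,0,0],"delta_pos":[0,0,-0.8],"jaw":1},
])

```text
time: 26.25
ee_pos: [607.9, -89.1, 398.3]
ee_rot: [-0.002, 0.056, 0.998, 0.001]
wrist_force: [0.4, 0.1, 0.6]
gripper_width: 0.5
grasp_force: 0.0
```

```bash
python3 - <<'E'
from h import *
S=pickle.load(open("c0.pkl","rb"))["scene"]
c,T=snap("scene"); print(edges(c["pixels"],S,0,60)); print(blobs(c["pixels"],(0,150,80),(4,255,255),6)[1:],"\nstart",blobs(S["pixels"],(0,150,80),(4,255,255),6)[1:])
cv2.imwrite("pics/s13.png",c["pixels"])
print([(b,s[4]) for b,s in blobs(c["pixels"],(5,150,120),(16,255,255),15)])
go(450,60,150,-97)
E
```

```text
[(np.float64(18.0), 1), (np.float64(34.5), 0)]
[([386.7, 235.2], [384, 233, 6, 6, 18]), ([384.7, 253.0], [384, 252, 3, 3, 7]), ([380.5, 278.4], [379, 273, 3, 11, 19])] 
start [([384.7, 235.8], [382, 233, 7, 7, 22]), ([384.1, 253.6], [383, 252, 3, 4, 7]), ([394.4, 260.3], [394, 259, 2, 4, 7]), ([380.5, 278.4], [379, 273, 3, 11, 19])]
[([583.7, 114.8], 16), ([300.2, 187.8], 19), ([192.7, 210.2], 130), ([325.0, 215.8], 55), ([209.8, 230.3], 44), ([331.5, 287.3], 82), ([351.2, 301.8], 79), ([380.5, 324.8], 93)]
grasp [610.5 -89.9 251.6] jaw yaw 83.5 shift [4.43 3.28 2.5 ] turn about tool z 0.0015 = 0.1 rows
```

The pawl is down, riding on a tooth (scene (387,235)). Next is spent cart B.

step_arm([
  {"delta_rot":[0,0,0],"delta_pos":[0.85,0.65,0],"jaw":0},
  {"delta_rot":[0,0,0],"delta_pos":[0.85,0.65,0],"jaw":-0.6},
  {"delta_rot":[0,0,0],"delta_pos":[0.85,0.65,0],"jaw":-0.6},
  {"delta_rot":[0,0,0],"delta_pos":[0.85,0.65,0],"jaw":-0.6},
  {"delta_rot":[0,0,0],"delta_pos":[0.85,0.67,0],"jaw":-0.6},
  {"delta_rot":[0,0,0],"delta_pos":[0,0,0],"jaw":-0.6},
  {"delta_rot":[0,0,0],"delta_pos":[0,0,0],"jaw":-0.6},
])

```text
time: 27.0
ee_pos: [454.0, 60.2, 400.2]
ee_rot: [0.001, 0.056, 0.998, -0.0]
wrist_force: [0.0, 0.4, 0.3]
gripper_width: 68.2
grasp_force: 0.0
```

```bash
python3 - <<'E'
from h import *
np.set_printoptions(precision=1,suppress=True)
c,T=snap("wrist","pics/w8.png")
for n,lo,hi in (("or",(4,150,90),(15,255,255)),("band",(16,60,90),(28,200,255))):
    for b,s in blobs(c["pixels"],lo,hi,150): print(n,b,s,plane(c,b,30 if n=="or" else 42,T)[:2])
print("black",[(b,s,plane(c,b,25,T)[:2]) for b,s in blobs(c["pixels"],(0,0,0),(180,255,45),100) if b[1]<350])
go(456.6,59,26,83)
E
```

```text
or [252.4, 279.9] [227, 260, 47, 36, 625] [517.9 -21.8]
or [321.4, 276.1] [299, 261, 46, 31, 693] [521.6  50.6]
or [154.8, 287.4] [129, 273, 48, 30, 660] [ 515.  -125.8]
band [321.8, 212.5] [301, 186, 43, 54, 2164] [451.3  58.9]
band [234.0, 218.7] [206, 188, 54, 59, 2068] [448.  -25.3]
band [149.9, 222.9] [133, 195, 34, 56, 1211] [ 443.2 -106.4]
band [122.2, 226.8] [111, 202, 24, 51, 530] [ 444.  -133.9]
black [([107.4, 95.8], [88, 90, 38, 27, 200], array([ 325.9, -123.1])), ([598.0, 175.9], [590, 160, 21, 33, 519], array([448.7, 328.7])), ([14.0, 226.9], [0, 162, 34, 131, 652], array([ 435.5, -253.5]))]
grasp [454.7  59.5 245.3] jaw yaw 83.5 shift [-0.  -0.   5.5] turn about tool z 0.0015 = 0.1 rows
```

step_arm([
  {"delta_rot":[0,0,0],"delta_pos":[0,0,0.9],"jaw":-0.6},
  {"delta_rot":[0,0,0],"delta_pos":[0,0,0.9],"jaw":-0.6},
  {"delta_rot":[0,0,0],"delta_pos":[0,0,0.9],"jaw":-0.6},
  {"delta_rot":[0,0,0],"delta_pos":[0,0,0.9],"jaw":-0.6},
  {"delta_rot":[0,0,0],"delta_pos":[0,0,0.9],"jaw":-0.6},
  {"delta_rot":[0,0,0],"delta_pos":[0,0,0.6],"jaw":-0.6},
  {"delta_rot":[0,0,0],"delta_pos":[0,0,0.4],"jaw":-0.6},
  {"delta_rot":[0,0,0],"delta_pos":[0,0,0],"jaw":1},
], grip_force=60)

```text
time: 27.85
ee_pos: [453.8, 58.8, 177.5]
ee_rot: [-0.003, 0.058, 0.998, 0.0]
wrist_force: [0.6, -1.1, -0.2]
gripper_width: 55.4
grasp_force: 0.0
```

step_arm([
  {"delta_rot":[0,0,0],"delta_pos":[0,0,0],"jaw":1},
  {"delta_rot":[0,0,0],"delta_pos":[0,0,0],"jaw":1},
  {"delta_rot":[0,0,0],"delta_pos":[0,0,0],"jaw":1},
  {"delta_rot":[0,0,0],"delta_pos":[0,0,-0.6],"jaw":1},
  {"delta_rot":[0,0,0],"delta_pos":[0,0,-0.9],"jaw":1},
  {"delta_rot":[0,0,0],"delta_pos":[0,0,-0.9],"jaw":1},
  {"delta_rot":[0,0,0],"delta_pos":[0,0,-0.9],"jaw":1},
  {"delta_rot":[0,0,0],"delta_pos":[0,0,-0.9],"jaw":1},
])

```text
time: 28.65
ee_pos: [454.0, 59.5, 350.1]
ee_rot: [0.001, 0.057, 0.998, -0.0]
wrist_force: [0.7, -0.4, -1.7]
gripper_width: 40.5
grasp_force: 60.9
```

```bash
python3 - <<'E'
from h import *
go(547,411,36,8)
E
```

```text
grasp [454.2  59.5 195.1] jaw yaw 83.5 shift [-1.3   8.99  3.98] turn about tool z 0.2097 = 8.9 rows
```

step_arm([
  {"delta_rot":[0,0,0],"delta_pos":[-0.13,0.9,0],"jaw":1},
  {"delta_rot":[0,0,0],"delta_pos":[-0.13,0.9,0],"jaw":1},
  {"delta_rot":[0,0,0],"delta_pos":[-0.13,0.9,0],"jaw":1},
  {"delta_rot":[0,0,0],"delta_pos":[-0.13,0.9,0],"jaw":1},
  {"delta_rot":[0,0,0],"delta_pos":[-0.13,0.9,0],"jaw":1},
  {"delta_rot":[0,0,0],"delta_pos":[-0.13,0.9,0],"jaw":1},
  {"delta_rot":[0,0,0],"delta_pos":[-0.13,0.9,0],"jaw":1},
  {"delta_rot":[0,0,0],"delta_pos":[-0.13,0.9,0],"jaw":1},
])

```text
time: 29.45
ee_pos: [528.4, 342.4, 348.5]
ee_rot: [0.0, 0.057, 0.998, 0.0]
wrist_force: [1.0, -0.2, -0.4]
gripper_width: 40.7
grasp_force: 61.1
```

step_arm([
  {"delta_rot":[0,0,0],"delta_pos":[-0.13,0.9,0],"jaw":1},
  {"delta_rot":[0,0,0],"delta_pos":[-0.13,0.9,0],"jaw":1},
  {"delta_rot":[0,0,0.0233],"delta_pos":[0,0,0],"jaw":1},
  {"delta_rot":[0,0,0.0233],"delta_pos":[0,0,0],"jaw":1},
  {"delta_rot":[0,0,0.0233],"delta_pos":[0,0,0],"jaw":1},
  {"delta_rot":[0,0,0.0233],"delta_pos":[0,0,0],"jaw":1},
  {"delta_rot":[0,0,0.0233],"delta_pos":[0,0,0],"jaw":1},
  {"delta_rot":[0,0,0.0233],"delta_pos":[0,0,0],"jaw":1},
])

```text
time: 30.25
ee_pos: [546.7, 411.2, 348.4]
ee_rot: [0.0, 0.479, 0.878, 0.0]
wrist_force: [-0.0, 0.1, -1.7]
gripper_width: 40.0
grasp_force: 61.0
```

step_arm([
  {"delta_rot":[0,0,0.0233],"delta_pos":[0,0,0],"jaw":1},
  {"delta_rot":[0,0,0.0233],"delta_pos":[0,0,0],"jaw":1},
  {"delta_rot":[0,0,0.0233],"delta_pos":[0,0,0],"jaw":1},
  {"delta_rot":[0,0,0],"delta_pos":[0,0,0],"jaw":1},
])

```text
time: 30.65
ee_pos: [546.7, 411.2, 348.3]
ee_rot: [0.0, 0.656, 0.755, 0.0]
wrist_force: [-0.5, 0.9, -1.3]
gripper_width: 40.1
grasp_force: 61.0
```

```bash
python3 - <<'E'
from h import *
go(547,411,36,8)
c,T=snap("scene"); print([(b,s[4]) for b,s in blobs(c["pixels"],(5,150,120),(16,255,255),15)])
E
```

```text
grasp [546.8 411.2 193.3] jaw yaw 8.0 shift [-0.01  0.    3.93] turn about tool z -0.0001 = -0.0 rows
[([583.6, 114.4], 16), ([268.6, 182.3], 160), ([296.6, 184.9], 36), ([192.6, 210.0], 133), ([324.9, 215.7], 53), ([210.0, 230.2], 47), ([351.5, 301.6], 70), ([380.8, 324.6], 82)]
```

step_arm([
  {"delta_rot":[0,0,0],"delta_pos":[0,0,0.9],"jaw":1},
  {"delta_rot":[0,0,0],"delta_pos":[0,0,0.9],"jaw":1},
  {"delta_rot":[0,0,0],"delta_pos":[0,0,0.9],"jaw":1},
  {"delta_rot":[0,0,0],"delta_pos":[0,0,0.8],"jaw":1},
  {"delta_rot":[0,0,0],"delta_pos":[0,0,0.4],"jaw":1},
  {"delta_rot":[0,0,0],"delta_pos":[0,0,0],"jaw":-0.3},
  {"delta_rot":[0,0,0],"delta_pos":[0,0,0],"jaw":-0.3},
  {"delta_rot":[0,0,0],"delta_pos":[0,0,0],"jaw":-0.3},
])

```text
time: 31.5
ee_pos: [548.1, 411.9, 195.1]
ee_rot: [0.001, 0.656, 0.755, 0.002]
wrist_force: [-0.2, 0.3, 0.4]
gripper_width: 55.0
grasp_force: 0.0
```

step_arm([
  {"delta_rot":[0,0,0],"delta_pos":[0,0,-0.9],"jaw":-0.3},
  {"delta_rot":[0,0,0],"delta_pos":[0,0,-0.9],"jaw":-0.3},
  {"delta_rot":[0,0,0],"delta_pos":[0,0,-0.9],"jaw":-0.3},
  {"delta_rot":[0,0,0],"delta_pos":[0,0,-0.9],"jaw":-0.3},
  {"delta_rot":[0,0,0],"delta_pos":[0,0,-0.9],"jaw":-0.5},
])

```text
time: 32.0
ee_pos: [546.9, 411.3, 376.3]
ee_rot: [0.001, 0.656, 0.755, 0.002]
wrist_force: [0.5, -0.1, -0.3]
gripper_width: 63.7
grasp_force: 0.0
```

```bash
python3 - <<'E'
from h import *
go(453,-29,200,-84)
c,T=snap("scene"); print([(b,s[4]) for b,s in blobs(c["pixels"],(5,150,120),(16,255,255),15)])
E
```

```text
grasp [547.5 411.6 221.3] jaw yaw 8.0 shift [-10.58  -3.88   0.5 ] turn about tool z -0.2444 = -10.4 rows
[([296.3, 184.8], 33), ([192.6, 209.9], 132), ([325.1, 215.6], 55), ([210.0, 230.2], 47), ([268.3, 231.4], 50), ([351.5, 301.6], 70), ([380.8, 324.6], 82)]
```

step_arm([
  {"delta_rot":[0,0,0],"delta_pos":[-0.96,-0.35,0],"jaw":-0.5},
  {"delta_rot":[0,0,0],"delta_pos":[-0.96,-0.35,0],"jaw":-0.5},
  {"delta_rot":[0,0,0],"delta_pos":[-0.96,-0.35,0],"jaw":-0.5},
  {"delta_rot":[0,0,0],"delta_pos":[-0.96,-0.35,0],"jaw":-0.5},
  {"delta_rot":[0,0,0],"delta_pos":[-0.96,-0.35,0],"jaw":-0.5},
  {"delta_rot":[0,0,0],"delta_pos":[-0.96,-0.35,0],"jaw":-0.5},
  {"delta_rot":[0,0,0],"delta_pos":[-0.96,-0.35,0],"jaw":-0.5},
  {"delta_rot":[0,0,0],"delta_pos":[-0.96,-0.35,0],"jaw":-0.5},
])

```text
time: 32.85
ee_pos: [478.3, 90.0, 374.0]
ee_rot: [0.002, 0.656, 0.755, 0.001]
wrist_force: [1.0, -1.1, -0.2]
gripper_width: 63.9
grasp_force: 0.0
```

step_arm([
  {"delta_rot":[0,0,0],"delta_pos":[-0.96,-0.35,0],"jaw":-0.6},
  {"delta_rot":[0,0,0],"delta_pos":[-0.96,-0.35,0],"jaw":-0.6},
  {"delta_rot":[0,0,0],"delta_pos":[-0.98,-0.38,0],"jaw":-0.6},
  {"delta_rot":[0,0,0.0232],"delta_pos":[0,0,0],"jaw":-0.6},
  {"delta_rot":[0,0,0.0232],"delta_pos":[0,0,0],"jaw":-0.6},
  {"delta_rot":[0,0,0.0232],"delta_pos":[0,0,0],"jaw":-0.6},
  {"delta_rot":[0,0,0.0232],"delta_pos":[0,0,0],"jaw":-0.6},
  {"delta_rot":[0,0,0.0232],"delta_pos":[0,0,0],"jaw":-0.6},
])

```text
time: 33.65
ee_pos: [452.2, -29.6, 373.9]
ee_rot: [0.002, 0.883, 0.469, 0.001]
wrist_force: [0.5, 1.0, 0.0]
gripper_width: 68.0
grasp_force: 0.0
```

step_arm([
  {"delta_rot":[0,0,0.0232],"delta_pos":[0,0,0],"jaw":-0.6},
  {"delta_rot":[0,0,0.0232],"delta_pos":[0,0,0],"jaw":-0.6},
  {"delta_rot":[0,0,0.0232],"delta_pos":[0,0,0],"jaw":-0.6},
  {"delta_rot":[0,0,0.0232],"delta_pos":[0,0,0],"jaw":-0.6},
  {"delta_rot":[0,0,0.0232],"delta_pos":[0,0,0],"jaw":-0.6},
  {"delta_rot":[0,0,0.0232],"delta_pos":[0,0,0],"jaw":-0.6},
  {"delta_rot":[0,0,0],"delta_pos":[0,0,0],"jaw":-0.6},
])

```text
time: 34.35
ee_pos: [452.2, -29.5, 373.7]
ee_rot: [0.001, 0.999, 0.053, 0.002]
wrist_force: [-1.3, 0.3, 0.4]
gripper_width: 68.1
grasp_force: 0.0
```

```bash
cat > look.py <<'E'
from h import *
import sys
np.set_printoptions(precision=1,suppress=True)
c,T=snap("wrist",f"pics/{sys.argv[1]}.png"); pickle.dump((c,T),open(sys.argv[1]+".pkl","wb"))
for n,lo,hi in (("or",(4,150,90),(15,255,255)),("band",(16,60,60),(28,200,255))):
    for b,s in blobs(c["pixels"],lo,hi,200): print(n,b,s,plane(c,b,30 if n=="or" else 42,T)[:2])
go(453,-29,26,-84)
E
python3 look.py w9
```

```text
or [322.1, 145.9] [295, 121, 55, 40, 1315] [515.3 -23.5]
or [432.1, 161.6] [407, 139, 59, 41, 711] [ 512.4 -120.3]
band [321.3, 224.2] [299, 195, 46, 59, 2464] [449.2 -29.9]
band [410.5, 236.1] [394, 207, 35, 60, 1371] [ 446.8 -110.3]
band [437.1, 241.1] [425, 215, 25, 54, 685] [ 444.7 -134.9]
grasp [452.7 -29.7 218.5] jaw yaw -83.7 shift [-0.  -0.   4.8] turn about tool z 0.0009 = 0.0 rows
```

step_arm([
  {"delta_rot":[0,0,0],"delta_pos":[0,0,0.9],"jaw":-0.6},
  {"delta_rot":[0,0,0],"delta_pos":[0,0,0.9],"jaw":-0.6},
  {"delta_rot":[0,0,0],"delta_pos":[0,0,0.9],"jaw":-0.6},
  {"delta_rot":[0,0,0],"delta_pos":[0,0,0.9],"jaw":-0.6},
  {"delta_rot":[0,0,0],"delta_pos":[0,0,0.8],"jaw":-0.6},
  {"delta_rot":[0,0,0],"delta_pos":[0,0,0.4],"jaw":-0.6},
  {"delta_rot":[0,0,0],"delta_pos":[0,0,0],"jaw":0.3},
  {"delta_rot":[0,0,0],"delta_pos":[0,0,0],"jaw":1},
])

```text
time: 35.2
ee_pos: [452.5, -29.6, 180.9]
ee_rot: [0.0, 0.999, 0.054, 0.0]
wrist_force: [-8.4, -0.4, 12.5]
gripper_width: 40.5
grasp_force: 54.8
```

step_arm([
  {"delta_rot":[0,0,0],"delta_pos":[0,0,0],"jaw":1},
  {"delta_rot":[0,0,0],"delta_pos":[0,0,0],"jaw":1},
  {"delta_rot":[0,0,0],"delta_pos":[0,0,-0.6],"jaw":1},
  {"delta_rot":[0,0,0],"delta_pos":[0,0,-0.9],"jaw":1},
  {"delta_rot":[0,0,0],"delta_pos":[0,0,-0.9],"jaw":1},
  {"delta_rot":[0,0,0],"delta_pos":[0,0,-0.9],"jaw":1},
  {"delta_rot":[0,0,0],"delta_pos":[0,0,-0.9],"jaw":1},
  {"delta_rot":[0,0,0],"delta_pos":[0,0,-0.6],"jaw":1},
])

```text
time: 36.0
ee_pos: [452.2, -29.5, 375.5]
ee_rot: [0.001, 0.999, 0.054, 0.002]
wrist_force: [0.0, -1.0, -1.3]
gripper_width: 40.5
grasp_force: 60.9
```

```bash
python3 - <<'E'
from h import *
np.set_printoptions(precision=1,suppress=True)
# rack: base quad in scene (light lilac plate), saddles from two views
S=pickle.load(open("c0.pkl","rb"))["scene"]; W1,T1=pickle.load(open("w1.pkl","rb"))
cr=lambda x,y:(170+x/2.5,200+y/2.5)
q=[plane(S,cr(*p),3)[:2] for p in [(490,487),(590,585),(760,487),(665,390)]]
print(np.array(q),np.mean(q,0),np.linalg.norm(q[0]-q[1]),np.linalg.norm(q[1]-q[2]),np.degrees(np.arctan2(*(q[2]-q[1])[::-1])),np.degrees(np.arctan2(*(q[3]-q[0])[::-1])),np.degrees(np.arctan2(*(q[0]-q[1])[::-1])))
go(470,-300,200,-6)
E
```

```text
[[ 364.7 -241.9]
 [ 355.5 -358.3]
 [ 534.4 -379.6]
 [ 562.1 -258.4]] [ 454.2 -309.5] 116.78406610416616 180.1458954760406 -6.7761774499508185 -4.7756043265789385 85.4981446561234
grasp [452.9 -29.7 220.5] jaw yaw -83.8 shift [-0.3  6.8  0.5] turn about tool z -0.2162 = -9.2 rows
```

step_arm([
  {"delta_rot":[0,0,0],"delta_pos":[-0.44,0.9,0],"jaw":1},
  {"delta_rot":[0,0,0],"delta_pos":[-0.44,0.9,0],"jaw":1},
  {"delta_rot":[0,0,0],"delta_pos":[-0.44,0.9,0],"jaw":1},
  {"delta_rot":[0,0,0],"delta_pos":[-0.44,0.9,0],"jaw":1},
  {"delta_rot":[0,0,0],"delta_pos":[-0.44,0.9,0],"jaw":1},
  {"delta_rot":[0,0,0],"delta_pos":[-0.44,0.9,0],"jaw":1},
  {"delta_rot":[0,0,0],"delta_pos":[-0.44,0.9,0],"jaw":1},
  {"delta_rot":[0,0,0],"delta_pos":[-0.42,0.87,0],"jaw":1},
])

```text
time: 36.8
ee_pos: [342.4, -330.9, 372.6]
ee_rot: [0.001, 0.999, 0.053, 0.0]
wrist_force: [-0.3, -0.2, -1.9]
gripper_width: 40.3
grasp_force: 61.1
```

step_arm([
  {"delta_rot":[0,0,-0.0235],"delta_pos":[0,0,0],"jaw":1},
  {"delta_rot":[0,0,-0.0235],"delta_pos":[0,0,0],"jaw":1},
  {"delta_rot":[0,0,-0.0235],"delta_pos":[0,0,0],"jaw":1},
  {"delta_rot":[0,0,-0.0235],"delta_pos":[0,0,0],"jaw":1},
  {"delta_rot":[0,0,-0.0235],"delta_pos":[0,0,0],"jaw":1},
  {"delta_rot":[0,0,-0.0235],"delta_pos":[0,0,0],"jaw":1},
  {"delta_rot":[0,0,-0.0235],"delta_pos":[0,0,0],"jaw":1},
  {"delta_rot":[0,0,-0.0235],"delta_pos":[0,0,0],"jaw":1},
])

```text
time: 37.6
ee_pos: [343.3, -329.4, 372.4]
ee_rot: [0.0, 0.798, 0.603, -0.0]
wrist_force: [0.5, -0.7, -1.9]
gripper_width: 40.4
grasp_force: 61.5
```

step_arm([
  {"delta_rot":[0,0,-0.0235],"delta_pos":[0,0,0],"jaw":1},
  {"delta_rot":[0,0,-0.005],"delta_pos":[0,0,0],"jaw":1},
  {"delta_rot":[0,0,0],"delta_pos":[0,0,0],"jaw":1},
])

```text
time: 37.9
ee_pos: [343.3, -329.4, 372.4]
ee_rot: [0.0, 0.743, 0.67, -0.0]
wrist_force: [-0.1, -0.2, -2.1]
gripper_width: 40.5
grasp_force: 61.5
```

```bash
python3 look.py w10; python3 - <<'E'
from h import *
c,T=pickle.load(open("w10.pkl","rb")); im=c["pixels"]
cv2.imwrite("pics/w10c.png",im)
E
```

```text
or [325.3, 170.4] [254, 102, 144, 110, 9609] [ 348.8 -287.9]
band [322.3, 354.9] [269, 279, 110, 142, 11959] [ 327.8 -466.4]
grasp [ 343.4 -329.5  217.3] jaw yaw -6.0 shift [7.8 1.9 4.8] turn about tool z 0.2167 = 9.2 rows
```

View pics/w10.png

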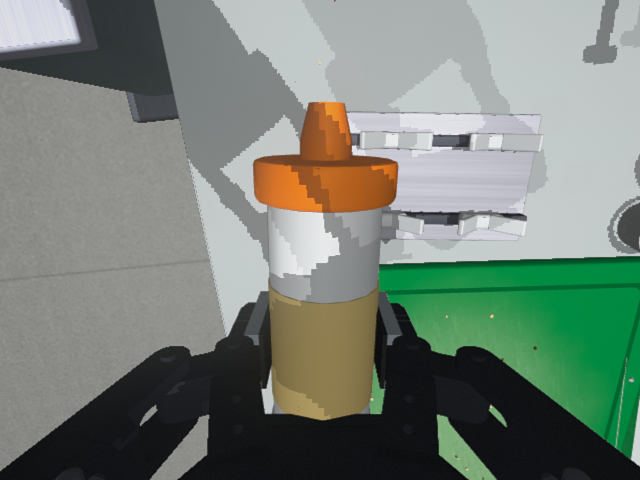

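The saddles show at (396,142), (506,142) and (492,226), with plate corners at (541,115) and (523,240). This was my last picture.

```bash
python3 - <<'E'
from h import *
np.set_printoptions(precision=1,suppress=True)
c,T=pickle.load(open("w10.pkl","rb"))
P={k:plane(c,q,45,T)[:2] for k,q in dict(ul=(396,140),ur=(506.5,141),lr=(492,223)).items()}; print(P)
a,b=[plane(c,q,3,T)[:2] for q in [(541,115),(523,240)]]; print("plate",a,b,np.linalg.norm(a-b),np.degrees(np.arctan2(*(a-b)[::-1])))
print("bay far", (P["ur"]+P["lr"])/2, np.linalg.norm(P["ur"]-P["lr"]), np.linalg.norm(P["ur"]-P["ul"]))
m=(a+b)/2; u=np.array([np.cos(np.radians(-6.2)),np.sin(np.radians(-6.2))]); print("centre by plate",m-93*u,"bays",m-48*u,m-138*u)
E
```

```text
{'ul': array([ 408.3, -267.9]), 'ur': array([ 497.5, -277.8]), 'lr': array([ 488.7, -346. ])}
plate [ 548.3 -261.5] [ 540.2 -380.1] 118.90849277665859 86.10154484203028
bay far [ 493.1 -311.9] 68.71124740380742 89.71343166103846
centre by plate [ 451.8 -310.8] bays [ 496.6 -315.6] [ 407.1 -305.9]
```

step_arm([
  {"delta_rot":[0,0,-0.0005],"delta_pos":[0.2,0.93,0],"jaw":1},
  {"delta_rot":[0,0,0],"delta_pos":[0.21,0.93,0],"jaw":1},
  {"delta_rot":[0,0,0],"delta_pos":[0.21,0.93,0],"jaw":1},
  {"delta_rot":[0,0,0],"delta_pos":[0.21,0.92,0],"jaw":1},
  {"delta_rot":[0,0,0],"delta_pos":[0,0,0.9],"jaw":1},
  {"delta_rot":[0,0,0],"delta_pos":[0,0,0.9],"jaw":1},
  {"delta_rot":[0,0,0],"delta_pos":[0,0,0.9],"jaw":1},
  {"delta_rot":[0,0,0],"delta_pos":[0,0,0.5],"jaw":1},
])

```text
time: 38.75
ee_pos: [493.4, -310.5, 240.5]
ee_rot: [-0.002, 0.742, 0.67, -0.0]
wrist_force: [0.0, 0.1, -1.3]
gripper_width: 40.0
grasp_force: 61.7
```

```bash
python3 - <<'E'
from h import *
go(494.3,-312,51.5,-6.2)
E
```

```text
grasp [ 492.9 -310.    85.5] jaw yaw -5.8 shift [-0.05  0.04  0.85] turn about tool z 0.0011 = 0.0 rows
```

step_arm([
  {"delta_rot":[0,0,0],"delta_pos":[-0.05,0.03,0.3],"jaw":1},
  {"delta_rot":[0,0,0],"delta_pos":[0,0,0.25],"jaw":1},
  {"delta_rot":[0,0,0],"delta_pos":[0,0,0.15],"jaw":1},
  {"delta_rot":[0,0,0],"delta_pos":[0,0,0.1],"jaw":1},
  {"delta_rot":[0,0,0],"delta_pos":[0,0,0],"jaw":1},
])

```text
time: 39.25
ee_pos: [495.4, -313.8, 212.2]
ee_rot: [0.0, 0.742, 0.671, 0.0]
wrist_force: [-0.1, 0.3, -1.9]
gripper_width: 40.1
grasp_force: 61.7
```

step_arm([
  {"delta_rot":[0,0,0],"delta_pos":[0.03,-0.02,0.07],"jaw":1},
  {"delta_rot":[0,0,0],"delta_pos":[0,0,0.05],"jaw":1},
  {"delta_rot":[0,0,0],"delta_pos":[0,0,0],"jaw":1},
])

```text
time: 39.55
ee_pos: [494.6, -312.3, 207.0]
ee_rot: [-0.0, 0.742, 0.671, -0.0]
wrist_force: [-0.1, -0.4, -3.4]
gripper_width: 40.2
grasp_force: 61.7
```

step_arm([
  {"delta_rot":[0,0,0],"delta_pos":[0,0,0.025],"jaw":1},
  {"delta_rot":[0,0,0],"delta_pos":[0,0,0],"jaw":0.3},
  {"delta_rot":[0,0,0],"delta_pos":[0,0,0],"jaw":-0.3},
  {"delta_rot":[0,0,0],"delta_pos":[0,0,0],"jaw":-0.3},
  {"delta_rot":[0,0,0],"delta_pos":[0,0,-0.7],"jaw":-0.3},
  {"delta_rot":[0,0,0],"delta_pos":[0,0,-0.9],"jaw":-0.3},
  {"delta_rot":[0,0,0],"delta_pos":[0,0,-0.9],"jaw":-0.3},
  {"delta_rot":[0,0,0],"delta_pos":[0,0,-0.9],"jaw":-0.5},
])

```text
time: 40.35
ee_pos: [494.6, -312.3, 343.8]
ee_rot: [0.0, 0.742, 0.671, -0.0]
wrist_force: [0.4, -0.2, -0.5]
gripper_width: 63.9
grasp_force: 0.0
```

```bash
python3 look.py w11; python3 - <<'E'
from h import *
c,T=pickle.load(open("w11.pkl","rb"))
d,_=snap("scene","pics/s14.png"); e,_=snap("side","pics/d14.png")
a=[b for b,s in blobs(d["pixels"],(4,140,90),(16,255,255),20)]; f=[b for b,s in blobs(e["pixels"],(4,140,90),(16,255,255),15)]; print(a,f)
go(447.4,-122.5,200,-90)
E
```

```text
or [326.1, 148.1] [292, 117, 67, 50, 1922] [ 502.4 -250.6]
band [214.1, 1.7] [189, 0, 67, 7, 242] [ 437.3 -148.8]
band [536.1, 196.7] [516, 178, 49, 47, 962] [ 661.1 -302.6]
band [322.8, 243.6] [296, 208, 56, 71, 3518] [ 492.4 -324.2]
grasp [ 497.4 -314.9  196.2] jaw yaw -5.7 shift [ 7.  -1.9  4.2] turn about tool z 0.2174 = 9.2 rows
[[578.4, 113.2], [296.1, 184.7], [325.0, 216.0], [210.1, 230.1], [269.2, 231.1], [380.6, 324.2], [415.2, 346.4]] [[397.5, 232.9], [350.8, 239.4], [300.9, 321.5], [294.9, 336.5]]
grasp [ 496.3 -313.9  190.8] jaw yaw -5.8 shift [ 4.64 -1.69 -0.26] turn about tool z 0.2340 = 10.0 rows
```

step_arm([
  {"delta_rot":[0,0,0],"delta_pos":[0.93,-0.34,-0.15],"jaw":-0.6},
  {"delta_rot":[0,0,0],"delta_pos":[0.93,-0.34,-0.15],"jaw":-0.6},
  {"delta_rot":[0,0,0],"delta_pos":[0.93,-0.34,-0.15],"jaw":-0.6},
  {"delta_rot":[0,0,0],"delta_pos":[0.93,-0.34,-0.15],"jaw":-0.6},
  {"delta_rot":[0,0,0],"delta_pos":[0.93,-0.34,-0.15],"jaw":-0.6},
  {"delta_rot":[0,0,0.0234],"delta_pos":[0,0,0],"jaw":-0.6},
  {"delta_rot":[0,0,0.0234],"delta_pos":[0,0,0],"jaw":-0.6},
  {"delta_rot":[0,0,0.0234],"delta_pos":[0,0,0],"jaw":-0.6},
])

```text
time: 41.3
ee_pos: [445.2, -119.9, 370.7]
ee_rot: [-0.001, 0.872, 0.49, -0.001]
wrist_force: [-0.0, 0.4, 0.5]
gripper_width: 68.2
grasp_force: 0.0
```

step_arm([
  {"delta_rot":[0,0,0.0234],"delta_pos":[0,0,0],"jaw":-0.6},
  {"delta_rot":[0,0,0.0234],"delta_pos":[0,0,0],"jaw":-0.6},
  {"delta_rot":[0,0,0.0234],"delta_pos":[0,0,0],"jaw":-0.6},
  {"delta_rot":[0,0,0.0234],"delta_pos":[0,0,0],"jaw":-0.6},
  {"delta_rot":[0,0,0.0234],"delta_pos":[0,0,0],"jaw":-0.6},
  {"delta_rot":[0,0,0.0234],"delta_pos":[0,0,0],"jaw":-0.6},
  {"delta_rot":[0,0,0.0234],"delta_pos":[0,0,0],"jaw":-0.6},
  {"delta_rot":[0,0,0],"delta_pos":[0,0,0],"jaw":-0.6},
])

```text
time: 42.1
ee_pos: [445.3, -120.3, 370.7]
ee_rot: [-0.001, 1.0, -0.0, -0.001]
wrist_force: [-0.4, 1.2, -0.3]
gripper_width: 68.2
grasp_force: 0.0
```

```bash
python3 look.py w12; python3 - <<'E'
from h import *
go(447.4,-122.5,26,-90)
E
```

```text
or [328.7, 140.3] [301, 115, 56, 41, 1336] [ 511.5 -125.8]
or [502.4, 131.5] [491, 123, 23, 30, 282] [ 518.7 -271.7]
or [490.4, 178.4] [477, 162, 30, 25, 268] [ 479.5 -267.3]
band [579.2, 164.8] [532, 134, 85, 60, 3209] [ 492.4 -333.7]
band [327.2, 220.2] [305, 191, 47, 59, 2519] [ 444.8 -124.7]
grasp [ 445.1 -120.2  215.9] jaw yaw -89.8 shift [ 0.2 -2.3  4.8] turn about tool z -0.0162 = -0.7 rows
grasp [ 445.1 -120.2  215.9] jaw yaw -89.8 shift [0.07 0.06 4.75] turn about tool z 0.0005 = 0.0 rows
```

step_arm([
  {"delta_rot":[0,0,0],"delta_pos":[0.1,0.11,0.9],"jaw":-0.6},
  {"delta_rot":[0,0,0],"delta_pos":[0,0,0.9],"jaw":-0.6},
  {"delta_rot":[0,0,0],"delta_pos":[0,0,0.9],"jaw":-0.6},
  {"delta_rot":[0,0,0],"delta_pos":[0,0,0.9],"jaw":-0.6},
  {"delta_rot":[0,0,0],"delta_pos":[0,0,0.75],"jaw":-0.6},
  {"delta_rot":[0,0,0],"delta_pos":[0,0,0.4],"jaw":-0.6},
  {"delta_rot":[0,0,0],"delta_pos":[0,0,0],"jaw":0.3},
  {"delta_rot":[0,0,0],"delta_pos":[0,0,0],"jaw":1},
])

```text
time: 42.95
ee_pos: [449.6, -124.9, 182.2]
ee_rot: [-0.0, 1.0, 0.001, -0.0]
wrist_force: [-6.7, 2.4, 8.4]
gripper_width: 40.6
grasp_force: 53.0
```

step_arm([
  {"delta_rot":[0,0,0],"delta_pos":[0,0,0],"jaw":1},
  {"delta_rot":[0,0,0],"delta_pos":[0,0,0],"jaw":1},
  {"delta_rot":[0,0,0],"delta_pos":[0,0,-0.6],"jaw":1},
  {"delta_rot":[0,0,0],"delta_pos":[0,0,-0.9],"jaw":1},
  {"delta_rot":[0,0,0],"delta_pos":[0,0,-0.9],"jaw":1},
  {"delta_rot":[0,0,0],"delta_pos":[0,0,-0.9],"jaw":1},
  {"delta_rot":[0,0,0],"delta_pos":[0,0,-0.5],"jaw":1},
  {"delta_rot":[0,0,-0.0233],"delta_pos":[0,0,0],"jaw":1},
])

```text
time: 43.75
ee_pos: [450.8, -125.4, 338.9]
ee_rot: [0.003, 0.997, 0.075, 0.004]
wrist_force: [0.6, 0.4, -3.0]
gripper_width: 40.4
grasp_force: 60.8
```

step_arm([
  {"delta_rot":[0,0,-0.0233],"delta_pos":[0,0,0],"jaw":1},
  {"delta_rot":[0,0,-0.0233],"delta_pos":[0,0,0],"jaw":1},
  {"delta_rot":[0,0,-0.0233],"delta_pos":[0,0,0],"jaw":1},
  {"delta_rot":[0,0,-0.0233],"delta_pos":[0,0,0],"jaw":1},
  {"delta_rot":[0,0,-0.0233],"delta_pos":[0,0,0],"jaw":1},
  {"delta_rot":[0,0,-0.0233],"delta_pos":[0,0,0],"jaw":1},
  {"delta_rot":[0,0,-0.0233],"delta_pos":[0,0,0],"jaw":1},
  {"delta_rot":[0,0,-0.0233],"delta_pos":[0,0,0],"jaw":1},
])

```text
time: 44.55
ee_pos: [449.6, -124.8, 334.7]
ee_rot: [0.001, 0.789, 0.615, 0.0]
wrist_force: [0.2, 0.3, -1.3]
gripper_width: 40.3
grasp_force: 61.1
```

step_arm([
  {"delta_rot":[0,0,-0.0233],"delta_pos":[0,0,0],"jaw":1},
  {"delta_rot":[0,0,0],"delta_pos":[0,0,0],"jaw":1},
  {"delta_rot":[0,0,0],"delta_pos":[0,0,0],"jaw":1},
])

```text
time: 44.85
ee_pos: [449.6, -124.8, 334.5]
ee_rot: [0.0, 0.745, 0.667, 0.0]
wrist_force: [0.4, -0.5, -1.3]
gripper_width: 40.5
grasp_force: 61.0
```

```bash
python3 look.py w13; python3 - <<'E'
from h import *
go(404.9,-302.5,85,-6.2)
E
```

```text
or [323.4, 169.1] [255, 106, 142, 109, 7716] [454.3 -78. ]
band [322.1, 355.6] [269, 282, 110, 139, 11670] [ 436.  -235.4]
grasp [ 449.7 -124.9  179.4] jaw yaw -6.3 shift [ 2.4 -0.2  3.8] turn about tool z 0.2159 = 9.2 rows
grasp [ 449.7 -124.9  179.4] jaw yaw -6.3 shift [-4.54 -0.63  2.36] turn about tool z -0.0002 = -0.0 rows
```

step_arm([
  {"delta_rot":[0,0,0],"delta_pos":[-0.9,-0.12,0],"jaw":1},
  {"delta_rot":[0,0,0],"delta_pos":[-0.9,-0.13,0],"jaw":1},
  {"delta_rot":[0,0,0],"delta_pos":[-0.9,-0.13,0],"jaw":1},
  {"delta_rot":[0,0,0],"delta_pos":[-0.9,-0.12,0],"jaw":1},
  {"delta_rot":[0,0,0],"delta_pos":[-0.91,-0.13,0],"jaw":1},
  {"delta_rot":[0,0,0],"delta_pos":[0,0,0.9],"jaw":1},
  {"delta_rot":[0,0,0],"delta_pos":[0,0,0.9],"jaw":1},
  {"delta_rot":[0,0,0],"delta_pos":[0,0,0.6],"jaw":1},
])

```text
time: 45.7
ee_pos: [404.6, -301.3, 235.8]
ee_rot: [-0.001, 0.745, 0.667, 0.0]
wrist_force: [0.2, -0.7, -1.9]
gripper_width: 40.1
grasp_force: 61.0
```

step_arm([
  {"delta_rot":[0,0,0],"delta_pos":[0,0,0],"jaw":1},
  {"delta_rot":[0,0,0],"delta_pos":[0,0,0],"jaw":1},
])

```text
time: 45.9
ee_pos: [405.5, -301.7, 238.6]
ee_rot: [0.0, 0.744, 0.668, -0.0]
wrist_force: [0.5, -0.5, -1.1]
gripper_width: 40.3
grasp_force: 60.9
```

```bash
python3 - <<'E'
from h import *
go(405.1,-301.3,53.5,-6.2)
E
```

```text
grasp [ 405.5 -301.7   83.6] jaw yaw -6.2 shift [ 0.01 -0.01  0.75] turn about tool z 0.0000 = 0.0 rows
```

step_arm([
  {"delta_rot":[0,0,0],"delta_pos":[0,0,0.3],"jaw":1},
  {"delta_rot":[0,0,0],"delta_pos":[0,0,0.25],"jaw":1},
  {"delta_rot":[0,0,0],"delta_pos":[0,0,0.15],"jaw":1},
  {"delta_rot":[0,0,0],"delta_pos":[0,0,0.05],"jaw":1},
  {"delta_rot":[0,0,0],"delta_pos":[0,0,0],"jaw":1},
])

```text
time: 46.4
ee_pos: [405.5, -301.6, 208.0]
ee_rot: [-0.0, 0.744, 0.668, 0.0]
wrist_force: [0.1, 0.3, -1.7]
gripper_width: 40.1
grasp_force: 61.1
```

step_arm([
  {"delta_rot":[0,0,0],"delta_pos":[0,0,0.03],"jaw":1},
  {"delta_rot":[0,0,0],"delta_pos":[0,0,0],"jaw":0.3},
  {"delta_rot":[0,0,0],"delta_pos":[0,0,0],"jaw":-0.3},
  {"delta_rot":[0,0,0],"delta_pos":[0,0,0],"jaw":-0.3},
  {"delta_rot":[0,0,0],"delta_pos":[0,0,-0.7],"jaw":-0.3},
  {"delta_rot":[0,0,0],"delta_pos":[0,0,-0.9],"jaw":-0.3},
  {"delta_rot":[0,0,0],"delta_pos":[0,0,-0.9],"jaw":-0.3},
  {"delta_rot":[0,0,0],"delta_pos":[0,0,-0.9],"jaw":-0.3},
])

```text
time: 47.2
ee_pos: [405.2, -301.4, 344.3]
ee_rot: [0.0, 0.744, 0.668, -0.0]
wrist_force: [1.7, -0.8, -0.5]
gripper_width: 55.9
grasp_force: 0.0
```

```bash
python3 look.py w14; python3 - <<'E'
from h import *
S=pickle.load(open("c0.pkl","rb"))["scene"]
d,_=snap("scene","pics/s15.png"); e,_=snap("side","pics/d15.png"); im=d["pixels"]
print([(b,s[4]) for b,s in blobs(im,(4,140,90),(16,255,255),20)]); print([(b,s[4]) for b,s in blobs(e["pixels"],(4,140,90),(16,255,255),10)])
print("red",blobs(im,(0,150,80),(4,255,255),6)[1:])
for n in ("s11","s12","s13","s15"): print(n,edges(cv2.imread(f"pics/{n}.png"),S,0,60))
# paddle position along gun (dark) on side cam & scene
W,T=pickle.load(open("w14.pkl","rb")); a=[b for b,s in blobs(W["pixels"],(4,150,90),(15,255,255),200)]
for q in a: print("cap",q,plane(W,q,55,T).round(1))
E
```

```text
or [324.7, 150.3] [291, 119, 68, 50, 1963] [ 412.  -241.2]
or [446.1, 151.1] [415, 119, 72, 50, 983] [ 506.3 -251.9]
band [440.0, 244.8] [410, 208, 63, 72, 3669] [ 497.4 -324.5]
band [323.1, 245.2] [296, 210, 56, 70, 3494] [ 402.9 -314.8]
grasp [ 407.7 -304.3  196.2] jaw yaw -6.1 shift [7.  0.4 4.2] turn about tool z 0.2164 = 9.2 rows
[([578.2, 113.0], 87), ([198.0, 122.2], 28), ([296.0, 184.6], 49), ([325.0, 216.1], 55), ([210.2, 230.1], 49), ([269.2, 231.1], 55), ([414.2, 347.5], 103), ([381.7, 363.1], 138)]
[([300.0, 221.4], 36), ([397.5, 233.1], 36), ([289.6, 233.3], 22), ([350.6, 239.5], 34), ([322.0, 244.6], 14), ([256.8, 332.3], 66), ([294.2, 336.0], 73)]
red [([384.6, 235.6], [382, 233, 7, 7, 25]), ([384.2, 253.3], [383, 252, 3, 3, 6]), ([394.4, 260.3], [394, 259, 2, 4, 7]), ([380.5, 278.8], [379, 274, 3, 10, 17])]
s11 [(np.float64(19.0), 1), (np.float64(35.5), 0)]
s12 [(np.float64(17.5), 1), (np.float64(33.5), 0)]
s13 [(np.float64(18.0), 1), (np.float64(34.5), 0)]
s15 [(np.float64(18.0), 1), (np.float64(33.5), 0)]
cap [324.7, 150.3] [ 412.  -239.8   55. ]
cap [446.1, 151.1] [ 498.  -249.6   55. ]
```

```bash
python3 -c "
from rig import robot
print(robot.sign_off())"
```

```text
the job is handed in; nothing more can be done
None
```

The job is handed in at about 47 s: both spent cartridges are in the wash tub, one full one is in the gun with the rod meeting its plunger and the pawl down, and the other two full ones are in the rack bays. I did not look at the squeeze bottle again at the end, but the arm never went near it.

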